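# Set the rinsed tumblers to drain on the peg tray

## Robot

A 6-joint arm with a two-finger parallel gripper is mounted at the origin on the work surface. World frame = base frame: x ahead of the robot, y to its left, z up, the work surface at z = 0. Lengths are in m, angles in rad, forces in N, time in s.
With the tool pointing down it reaches from about 0.25 to 0.725 m from the base axis. Payload 4 kg.
Tool frame: the origin (TCP) lies midway between the tips of the shut fingers; the grasp point (between the pads) lies 19 mm behind it (bot.grip_depth is the distance from the TCP to the grasp point, in m); z points along the fingers, y is the line along which they close (so a half turn about z gives the same grasp; the last joint's range is limited). The gripper opens to 85 mm and grips with 20 to 120 N. Pads are 22 mm wide; open, the fingers measure 114 mm over their backs; the gripper's body (76 mm by 85 mm) begins 54 mm behind the grasp point. The pads swing forward as they close: fully open they stand 13 mm farther back than shut.
Start: joints at [1.22, 0.241, 0.005, 1.335, 0, 1.571], TCP at [0.172, 0.47, 0.231] pointing down, gripper open.
Joint ranges: [-2.72, 2.72], [-1.05, 1.87], [-1.09, 1.28], [-1.99, 2.15], [-1.42, 1.44], [-3.14, 3.14]. Speed limits (rad/s): [2.79, 2.79, 3.14, 3.14, 3.14, 3.14].

## Interface

Orientations are given as a unit quaternion [x, y, z, w].
In Python, from workcell import bot gives the robot as it stands.
- The arm moves only by the shell command python3 -m creep 'ROWS'. ROWS is JSON, one flat list of numbers, 5 for each row, row after row: the shift along the world's x, y, z in m, then the turn about the world's z in rad, then the finger opening in m, from 0 to 0.0854. In form: [x, y, z, twist, claw, x, y, z, twist, claw, ...]. A call has 1 to 10 rows; each row is the pose to reach, as a shift and turn from the pose commanded when the call began; what a row does not reach only later rows make up. A row lasts 1/12 s, in which the tool goes at most 41.7 mm and 7.16 degrees, less where a joint would pass 70% of its speed; a pose out of reach is approached as far as the arm can. A call with a gripper value outside its range is refused whole. The fingers move at their own pace and stop on an object; the grip force is fixed at half the most. Time passes only in rows, so rows that repeat a pose let the fingers close. It gives the time, the measured TCP pose, the force, the opening and the grip force at its end, in the units of the state.
- bot.get_obs(): the state, without advancing time (a new reading comes with each control period).
- bot.camera(name): name is "scene" or "top" or "wrist"; returns a dict with "pixels" (480x640x3 uint8, red, green, blue), "camera_matrix" (3x3 intrinsics, pixels), "extrinsics" (4x4, takes a point from world to camera coordinates); the wrist camera has in their place "T_tool_cam" (4x4, takes a point from camera to tool coordinates, whose origin is the TCP and whose axes are the flange's). Camera axes: x right, y down, z forward; pixel columns grow to the right and rows downward; lengths in m; the calibration is good to about 2 mm. A picture is of the moment at which its call begins: read the wrist's pose just before it. There is no depth.
- bot.job_done(): hands the job in; it is judged then, once.
Trained networks look in the newest picture that a camera, given by its name, has taken for a name from the list of things; names that differ only in an ending like _2 or _b are one class to them, and where a whole thing is asked for, a point or a joint stands for the part that bears it (a point fixed in the world has none). Each returns a list of dicts, best first, with "score" (0 to 1); they miss things now and then, are a little off and sometimes report something else, mostly with a low value. They report only what shows in the picture. A call takes as long as a camera call. They do not tell look-alikes from the thing itself.
- bot.look_for(camera, thing): "centre" ([column, row] as shares, 0 to 1, of the picture: columns of its width, rows of its height, amid what is visible of it).
- bot.place_of(camera, thing): "centre" ([column, row] as shares, 0 to 1, of the picture: columns of its width, rows of its height: a listed point, or the origin of a listed thing).
The state is a dict: "clock": time; "joint_pos": joint angles; "joint_vel": joint speeds; "tau": joint torques, N m; "eef_pos": TCP position; "tool_rot": TCP orientation; "ft_force": force on the tool from outside, world axes, zero at the start; "ft_torque": the same for the moment, N m; "grip_width": finger opening in m; "grasp_force": force on a finger pad.
Only numpy, scipy, OpenCV 4.12 (cv2) and the standard library are available. Lean on these libraries where they do the work, as an engineer would, in place of code of your own. Each camera call takes 0.05 s, during which the arm holds its last target. There are 200 camera calls.

## Task

On the bathroom counter, first push the empty drip tray fully home into the corner of the two fixed rails, square and touching both. Then put every tumbler that lies on the rubber mat upside down over a drying peg of its own, its rim flat on the tray floor, with the tray still home in its corner. Leave the soap pump, the jar and the soap dish where they are.

Things in the scene. Friction and masses are not known exactly. Their poses are not given: they have to be found in the camera images.
- stops: Two low aluminium rails, 14 mm wide, 22 mm high, fixed as an L. Origin: inner corner, on the counter. x points away from the robot, across the back rail (inner face x = 0, from y = 0 to -320 mm); y points left, across the end rail (inner face y = 0, from x = 0 to -106 mm). The tray belongs at x < 0, y < 0.
- tray: Loose grey drip tray, 100 mm (its x) by 355 mm (its y), 0.6 kg; floor 5 mm thick, lip all round 4 mm thick, 18 mm high. Origin: centre of its underside. +x side goes to the back rail, +y side to the end rail. It carries a row of four upright wooden pegs, 18 mm thick with tapered tips, 92 mm apart, rising 60 mm from its floor.
- tray_corner (a point): The tray's bottom outer corner at +x, +y (goes into the inner corner of the stops)
- tray_far_corner (a point): The tray's bottom outer corner at +x, -y (touches the back rail when the tray is square)
- peg0 (a point): Foot of drying peg 0 (0 is nearest the tray's +y end), on its axis at the tray floor's top
- peg1 (a point): Foot of drying peg 1 (0 is nearest the tray's +y end), on its axis at the tray floor's top
- peg2 (a point): Foot of drying peg 2 (0 is nearest the tray's +y end), on its axis at the tray floor's top
- peg3 (a point): Foot of drying peg 3 (0 is nearest the tray's +y end), on its axis at the tray floor's top
- tumbler0: White ceramic tumbler with a cork foot and a thin grey line by its rim, square, 54 x 54 mm outside, 90 mm tall, walls 4 mm (46 mm square inside), bottom 6 mm, 0.16 kg. Starts lying on a flat side, mouth roughly to the right (-y), away from the tray; may be absent. Origin: its geometric centre; x points along its axis to the mouth (rim at +45 mm, bottom at -45 mm).
- rim0 (a point): Centre of the mouth of tumbler0
- tumbler1: White ceramic tumbler with a cork foot and a thin grey line by its rim, square, 54 x 54 mm outside, 90 mm tall, walls 4 mm (46 mm square inside), bottom 6 mm, 0.16 kg. Starts lying on a flat side, mouth roughly to the right (-y), away from the tray; may be absent. Origin: its geometric centre; x points along its axis to the mouth (rim at +45 mm, bottom at -45 mm).
- rim1 (a point): Centre of the mouth of tumbler1
- tumbler2: White ceramic tumbler with a cork foot and a thin grey line by its rim, square, 54 x 54 mm outside, 90 mm tall, walls 4 mm (46 mm square inside), bottom 6 mm, 0.16 kg. Starts lying on a flat side, mouth roughly to the right (-y), away from the tray; may be absent. Origin: its geometric centre; x points along its axis to the mouth (rim at +45 mm, bottom at -45 mm).
- rim2 (a point): Centre of the mouth of tumbler2
- tumbler3: White ceramic tumbler with a cork foot and a thin grey line by its rim, square, 54 x 54 mm outside, 90 mm tall, walls 4 mm (46 mm square inside), bottom 6 mm, 0.16 kg. Starts lying on a flat side, mouth roughly to the right (-y), away from the tray; may be absent. Origin: its geometric centre; x points along its axis to the mouth (rim at +45 mm, bottom at -45 mm).
- rim3 (a point): Centre of the mouth of tumbler3
- soap_pump: Amber soap pump, 64 mm across, 155 mm tall; origin at its foot. Leave alone.
- jar: Glass jar with wooden cap, 72 mm across, 85 mm tall; origin at its foot. Leave alone.
- soap_dish: White dish with a bar of soap, 85 x 120 mm, 36 mm high; origin at its foot. Leave alone.
Not all that is in view belongs to the job. What is shaped like the tumbler3 but purple is not meant.

How it is judged:
By the outcome, as a careful person would: the job done as asked, in the order asked, and still so for the second after the job is handed in, with the robot touching nothing.
Of tumbler0, tumbler1, tumbler2, tumbler3 only 3 to 4 are there at a start; the rules pass over those that are not, and their reading is None.
At some moment in a run one of tumbler0, tumbler1, tumbler2, tumbler3 may be knocked a few centimetres aside while the robot is not near it.
It also fails if it takes over 210 s, if anything falls off the work surface, if the arm or the gripper's body presses on something with over 40 N, if the wrist force passes 120 N, or if a joint passes its speed limit or range.

## Working session

There is one attempt and no reset: what is moved stays moved. The work goes in short steps, Python scripts to look and compute and a shell command to move; the robot and the scene stay as the last step left them, time stands still between calls to the robot, and variables do not carry over. Pictures are saved under pics/ and viewed, at most 14 in all, crops included, and the job is handed in when it is done.

```bash
ls; mkdir -p pics
cat > h.py <<'E'
import numpy as np, cv2
from workcell import bot
from scipy.spatial.transform import Rotation as R
def cam(name,save=None):
    o=bot.get_obs(); c=bot.camera(name)
    if save: cv2.imwrite('pics/'+save,c['pixels'][:,:,::-1])
    K=np.array(c['camera_matrix'])
    if name=='wrist':
        T=np.eye(4);T[:3,:3]=R.from_quat(o['tool_rot']).as_matrix();T[:3,3]=o['eef_pos']
        E=np.linalg.inv(T@np.array(c['T_tool_cam']))
    else: E=np.array(c['extrinsics'])
    return c['pixels'],K,E
def back(px,K,E,z):
    d=E[:3,:3].T@np.linalg.inv(K)@np.array([px[0],px[1],1.]); p=-E[:3,:3].T@E[:3,3]
    return p+d*(z-p[2])/d[2]
def proj(P,K,E):
    q=K@(E[:3,:3]@np.array(P)+E[:3,3]); return q[:2]/q[2]
def find(name,thing,z,K,E,fn='place_of',mins=0.3):
    out=[]
    for r in getattr(bot,fn)(name,thing):
        if r['score']<mins: continue
        u=np.array(r['centre'])*[640,480]; out.append((round(r['score'],2),u.round(0),back(u,K,E,z).round(4)))
    return out
E
python3 - <<'E'
from h import *
for n in ['top','scene']:
    p,K,E=cam(n,n+'0.png'); print(n,(-E[:3,:3].T@E[:3,3]).round(3))
    for t,z in [('stops',0),('tray',0),('tray_corner',0),('tray_far_corner',0),('peg0',.005),('peg3',.005),('tumbler0',.027),('rim0',.027),('soap_pump',0),('jar',0),('soap_dish',0)]:
        print(t,*find(n,t,z,K,E))
E
```

```text
pics
top [0.345 0.068 1.219]
stops (0.6, array([200., 190.]), array([0.6588, 0.3607, 0.    ]))
tray (0.84, array([289., 230.]), array([0.5625, 0.1453, 0.    ])) (0.65, array([536., 282.]), array([ 0.442 , -0.4275,  0.    ]))
tray_corner (0.68, array([216., 206.]), array([0.6207, 0.3205, 0.    ]))
tray_far_corner (0.88, array([368., 210.]), array([ 0.6104, -0.0425,  0.    ]))
peg0 (0.98, array([234., 227.]), array([0.5677, 0.2755, 0.005 ])) (0.89, array([351., 229.]), array([ 0.5634, -0.0009,  0.005 ])) (0.66, array([272., 227.]), array([0.5681, 0.1859, 0.005 ]))
peg3 (0.98, array([234., 227.]), array([0.5677, 0.2755, 0.005 ])) (0.89, array([351., 229.]), array([ 0.5634, -0.0009,  0.005 ])) (0.66, array([272., 227.]), array([0.5681, 0.1859, 0.005 ]))
tumbler0 (0.78, array([517., 281.]), array([ 0.4426, -0.3742,  0.027 ])) (0.69, array([353., 230.]), array([ 0.5577, -0.0038,  0.027 ])) (0.68, array([444., 297.]), array([ 0.4049, -0.2082,  0.027 ])) (0.63, array([502., 217.]), array([ 0.5888, -0.3472,  0.027 ])) (0.59, array([458., 366.]), array([ 0.2545, -0.234 ,  0.027 ])) (0.59, arra
[... 2116 characters left out ...]
9.]), array([ 0.6239, -0.0123,  0.027 ]))
rim0 (0.93, array([346., 133.]), array([ 0.2298, -0.2081,  0.027 ])) (0.92, array([294., 151.]), array([ 0.3927, -0.2514,  0.027 ])) (0.84, array([210., 157.]), array([ 0.5875, -0.3884,  0.027 ])) (0.7, array([243., 133.]), array([ 0.4557, -0.4125,  0.027 ])) (0.68, array([342., 199.]), array([ 0.4207, -0.016 ,  0.027 ]))
soap_pump (0.75, array([276., 329.]), array([0.7881, 0.168 , 0.    ]))
jar (0.76, array([225., 267.]), array([ 0.7738, -0.0565,  0.    ])) (0.41, array([500., 357.]), array([0.4685, 0.5508, 0.    ])) (0.32, array([277., 329.]), array([0.7873, 0.1705, 0.    ]))
soap_dish (0.79, array([499., 358.]), array([ 0.471 ,  0.5499, -0.    ]))
```

View pics/top0.png

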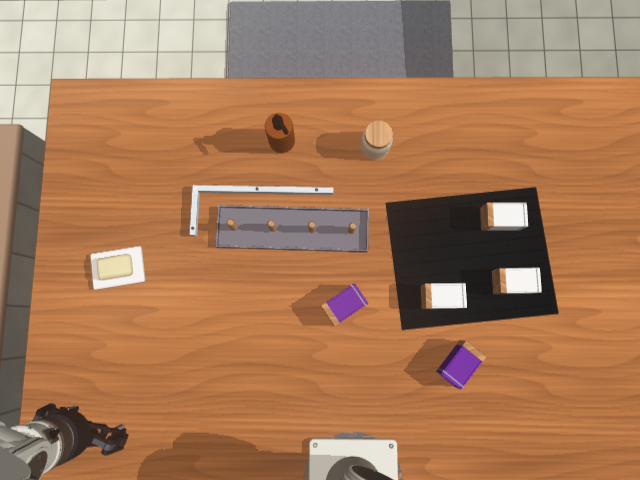

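View pics/scene0.png

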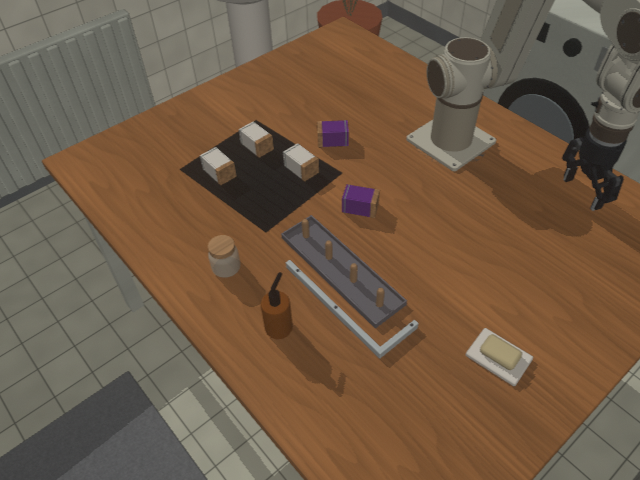

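The top picture shows three white tumblers on the mat at (505,216), (517,281) and (444,296). The purple look-alikes are at (345,304) and (461,365). The tray is at (290,230), about 40 mm short of both rails, with the rail corner near (200,190). The scene picture confirms there are three white ones, at (218,166), (256,138) and (301,161), and two purple ones at (333,134) and (360,201).

The tumblers I want are the three white ones. Next I'll check that choice in a crop and read the tool axes.

Run:
```python
from h import *
o=bot.get_obs(); print(o['eef_pos'],R.from_quat(o['tool_rot']).as_matrix().round(2),o['grip_width'],o['clock'])
p=cv2.imread('pics/top0.png')[180:400,310:570]; cv2.imwrite('pics/crop0.png',cv2.resize(p,None,fx=2.5,fy=2.5))
```

```text
[0.17183522 0.46954619 0.23131655] [[-0.94  0.34  0.  ]
 [ 0.34  0.94 -0.  ]
 [-0.    0.   -1.  ]] 0.08548584872122672 1.2
```

View pics/crop0.png

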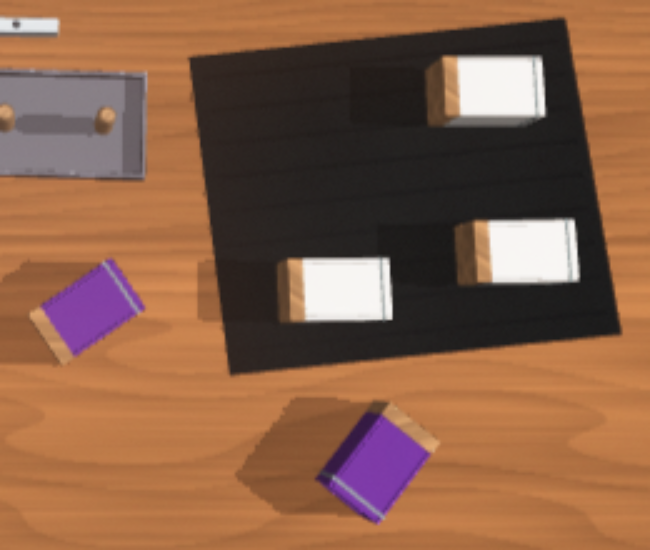

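```bash
python3 -m creep '[0.27,-0.31,0.1,0,0.08,0.27,-0.31,0.1,0,0.08,0.27,-0.31,0.1,0,0.08,0.27,-0.31,0.1,0,0.08,0.27,-0.31,0.1,0,0.08,0.27,-0.31,0.1,0,0.08,0.27,-0.31,0.1,0,0.08,0.27,-0.31,0.1,0,0.08,0.27,-0.31,0.1,0,0.08,0.27,-0.31,0.1,0,0.08]'
```

```text
clock: 2.03
eef_pos: [0.4387, 0.1625, 0.3306]
tool_rot: [0.175, 0.985, 0.0, 0.0]
ft_force: [0.8, 0.6, 0.6]
grip_width: 0.0801
grasp_force: 0.0
```

The crop shows the three white tumblers with their cork foot to the left and mouth to the right, and the two purple ones clearly apart. Next I'll square the tool to the tray and measure it with the wrist camera.

```bash
python3 -m creep '[0,0,0,0.35,0.08,0,0,0,0.35,0.08,0,0,0,0.35,0.08,0,0,0,0.35,0.08]'
python3 - <<'E'
from h import *
p,K,E=cam('wrist','w1.png')
print((-E[:3,:3].T@E[:3,3]).round(3))
for t,z in [('stops',0),('tray',0),('tray_corner',0),('tray_far_corner',0),('peg0',.005)]: print(t,*find('wrist',t,z,K,E))
E
```

```text
clock: 2.37
eef_pos: [0.438, 0.1637, 0.3298]
tool_rot: [0.0, 1.0, -0.0, -0.0]
ft_force: [0.5, -0.3, -0.5]
grip_width: 0.08
grasp_force: 0.0
[0.363 0.162 0.471]
stops
tray (0.77, array([294., 282.]), array([0.5666, 0.138 , 0.    ]))
tray_corner (0.66, array([434., 323.]), array([0.6226, 0.3134, 0.    ]))
tray_far_corner (0.64, array([155., 316.]), array([ 0.6128, -0.0379,  0.    ]))
peg0 (0.75, array([254., 278.]), array([0.5593, 0.0901, 0.005 ])) (0.63, array([179., 278.]), array([ 0.5587, -0.0006,  0.005 ])) (0.62, array([330., 282.]), array([0.5647, 0.182 , 0.005 ]))
```

View pics/w1.png

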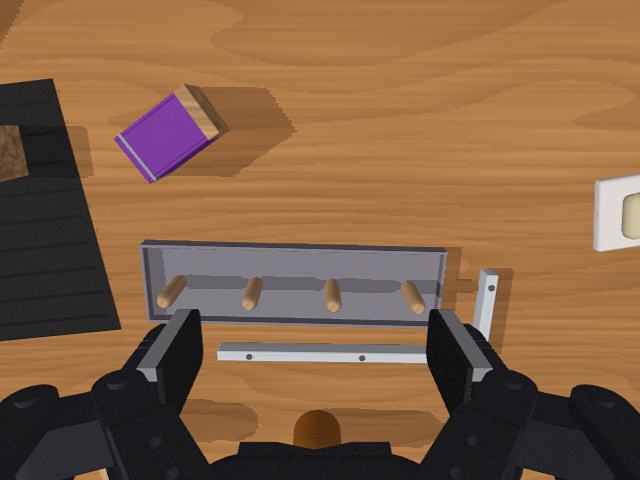

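The wrist picture shows the tray at (294,282), tilted by about 1.4°. The back rail is at (320,352) and the end rail at (487,300). The purple tumbler at (170,135) is clear of the way. I'll come down behind the tray's near side with both fingers level.

```bash
python3 -m creep '[0.02,-0.012,-0.322,0,0.04,0.02,-0.012,-0.322,0,0.04,0.02,-0.012,-0.322,0,0.04,0.02,-0.012,-0.322,0,0.04,0.02,-0.012,-0.322,0,0.04,0.02,-0.012,-0.322,0,0.04,0.02,-0.012,-0.322,0,0.04,0.02,-0.012,-0.322,0,0.04,0.02,-0.012,-0.322,0,0.04,0.02,-0.012,-0.322,0,0.04]'
python3 -m creep '[0.01,0,0,0,0.04,0.02,0,0,0,0.04,0.03,0,0,0,0.04,0.04,0,0,0,0.04,0.05,0,0,0,0.04,0.055,0,0,0,0.04,0.06,0,0,0,0.04]'
```

```text
clock: 3.5
eef_pos: [0.456, 0.1519, 0.0067]
tool_rot: [0.001, 1.0, -0.001, -0.002]
ft_force: [0.5, 0.5, 0.2]
grip_width: 0.0402
grasp_force: 0.0
clock: 4.08
eef_pos: [0.5179, 0.1527, 0.0102]
tool_rot: [0.0, 1.0, 0.0, 0.0]
ft_force: [-7.0, 0.5, 4.0]
grip_width: 0.04
grasp_force: 2.8
```

```bash
python3 -m creep '[0.005,0,0,0,0.04,0.01,0,0,0,0.04,0.013,0,0,0,0.04,0.016,0,0,0,0.04,0.019,0,0,0,0.04,0.02,0,0,0,0.04]' ; python3 -m creep '[0.003,0,0,0,0.04,0.005,0,0,0,0.04,0.007,0,0,0,0.04]'
python3 - <<'E'
from h import *
p,K,E=cam('top','t2.png')
for t,z in [('stops',0),('tray_corner',0),('tray_far_corner',0),('tray',0)]: print(t,*find('top',t,z,K,E))
p=cv2.imread('pics/t2.png')[170:270,180:400]; cv2.imwrite('pics/c2.png',cv2.resize(p,None,fx=3.6,fy=3.6,interpolation=2))
E
```

```text
clock: 4.58
eef_pos: [0.5376, 0.1524, 0.009]
tool_rot: [0.0, 1.0, 0.0, 0.0]
ft_force: [-4.7, -0.3, 4.2]
grip_width: 0.0398
grasp_force: 2.8
clock: 4.83
eef_pos: [0.539, 0.1523, 0.0078]
tool_rot: [0.0, 1.0, 0.0, -0.005]
ft_force: [-18.8, 2.2, 13.8]
grip_width: 0.0399
grasp_force: 9.6
stops (0.85, array([203., 191.]), array([0.6584, 0.3542, 0.    ]))
tray_corner (0.92, array([217., 193.]), array([0.6522, 0.3193, 0.    ])) (0.48, array([235., 216.]), array([0.5955, 0.275 , 0.    ]))
tray_far_corner (0.71, array([367., 193.]), array([ 0.6526, -0.0408, -0.    ]))
tray (0.72, array([517., 280.]), array([ 0.4453, -0.3841,  0.    ])) (0.62, array([279., 141.]), array([0.7832, 0.1726, 0.    ])) (0.56, array([292., 213.]), array([0.6037, 0.139 , 0.    ]))
```

View pics/c2.png

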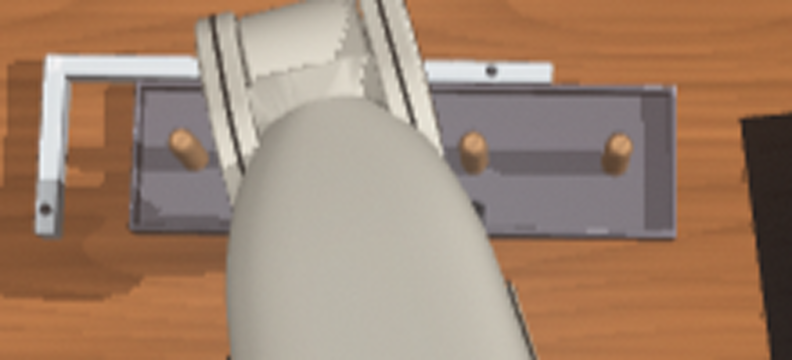

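The tray's long side now lies along the back rail in the crop, at y ≈ 85 px, with a gap left to the end rail of 70→135 px, about 38 mm. Next I'll push it from its right-hand end.

```bash
python3 -m creep '[-0.03,0,0,0,0.04,-0.03,0,0.1,0,0,-0.03,0,0.1,0,0,-0.03,0,0.1,0,0]'; python3 -m creep '[0.095,-0.25,0,0,0,0.095,-0.25,0,0,0,0.095,-0.25,0,0,0,0.095,-0.25,0,0,0,0.095,-0.25,0,0,0,0.095,-0.25,0,0,0,0.095,-0.25,0,0,0,0.095,-0.25,0,0,0]' ; python3 -m creep '[0,0,-0.096,0,0,0,0,-0.096,0,0,0,0,-0.096,0,0,0,0,-0.096,0,0,0,0,-0.096,0,0]'
```

```text
clock: 5.42
eef_pos: [0.5173, 0.1531, 0.1132]
tool_rot: [0.0, 1.0, 0.001, 0.004]
ft_force: [1.1, 1.1, 0.7]
grip_width: 0.0044
grasp_force: 0.0
clock: 6.08
eef_pos: [0.6126, -0.1029, 0.1089]
tool_rot: [0.003, 1.0, -0.001, 0.003]
ft_force: [-0.1, 0.1, -0.3]
grip_width: 0.0001
grasp_force: 0.0
clock: 6.5
eef_pos: [0.6099, -0.097, 0.0118]
tool_rot: [-0.0, 1.0, 0.0, -0.0]
ft_force: [0.1, 0.8, 0.1]
grip_width: 0.0001
grasp_force: 0.0
```

```bash
python3 -m creep '[0,0.02,0,0,0,0,0.035,0,0,0,0,0.045,0,0,0,0,0.055,0,0,0,0,0.063,0,0,0,0,0.07,0,0,0]'; python3 -m creep '[0,0.004,0,0,0,0,0.008,0,0,0,0,0.011,0,0,0]'
```

```text
clock: 7.0
eef_pos: [0.611, -0.028, 0.0133]
tool_rot: [0.0, 1.0, -0.001, 0.002]
ft_force: [0.0, -5.5, 2.6]
grip_width: -0.0002
grasp_force: 2.5
clock: 7.25
eef_pos: [0.6099, -0.017, 0.012]
tool_rot: [0.001, 1.0, -0.0, 0.0]
ft_force: [0.2, -5.3, 2.6]
grip_width: 0.0002
grasp_force: 2.4
```

```bash
python3 -m creep '[0,0.003,0,0,0,0,0.005,0,0,0,0,0.007,0,0,0]'; python3 -m creep '[0,0.003,0,0,0,0,0.006,0,0,0,0,0.007,0,0,0]'
```

```text
clock: 7.5
eef_pos: [0.6097, -0.01, 0.0117]
tool_rot: [0.001, 1.0, -0.0, -0.0]
ft_force: [1.0, -5.1, 2.7]
grip_width: -0.0001
grasp_force: 2.5
clock: 7.75
eef_pos: [0.6096, -0.0025, 0.0117]
tool_rot: [0.0, 1.0, 0.0, -0.0]
ft_force: [-0.0, -5.1, 2.9]
grip_width: 0.0002
grasp_force: 2.4
```

```bash
python3 -m creep '[0,0.003,0,0,0,0,0.005,0,0,0,0,0.006,0,0,0]'
python3 - <<'E'
from h import *
p,K,E=cam('top','t3.png')
for t,z in [('stops',0),('tray_corner',0),('tray_far_corner',0)]: print(t,*find('top',t,z,K,E))
p=cv2.imread('pics/t3.png')[170:270,180:400]; cv2.imwrite('pics/c3.png',cv2.resize(p,None,fx=3.6,fy=3.6,interpolation=2))
E
```

```text
clock: 8.0
eef_pos: [0.6096, 0.0015, 0.0117]
tool_rot: [0.001, 1.0, -0.002, -0.0]
ft_force: [0.4, -10.0, 2.2]
grip_width: -0.0002
grasp_force: 5.5
stops (0.63, array([203., 189.]), array([0.6626, 0.3536, 0.    ]))
tray_corner (0.71, array([197., 194.]), array([0.6499, 0.3683, 0.    ]))
tray_far_corner
```

View pics/c3.png

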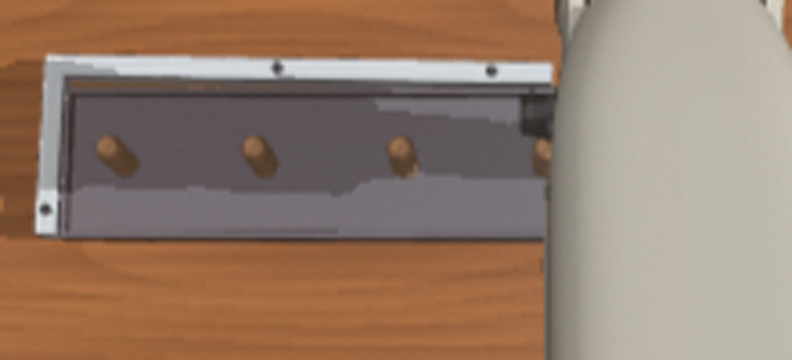

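The tray now touches the end rail (62 px), but a strip of wood shows at (300,85), so it sits about 5 mm off the back rail. I'll push that side again.

```bash
python3 -m creep '[0,0.003,0,0,0,0,0.003,0,0,0,0,-0.03,0,0,0,0,-0.03,0,0,0.04,-0.05,-0.03,0.1,0,0.04,-0.11,-0.03,0.1,0,0.04,-0.11,-0.03,0.1,0,0.04,-0.11,-0.03,0.1,0,0.04]'; python3 -m creep '[0,0.2,0,0,0.04,0,0.2,0,0,0.04,0,0.2,0,0,0.04,0,0.2,0,0,0.04,0,0.2,0,0,0.04,0,0.2,-0.1,0,0.04,0,0.2,-0.1,0,0.04,0,0.2,-0.1,0,0.04,0,0.2,-0.1,0,0.04]'; python3 -m creep '[0.01,0,0,0,0.04,0.02,0,0,0,0.04,0.025,0,0,0,0.04,0.03,0,0,0,0.04]'
```

```text
clock: 8.87
eef_pos: [0.4967, -0.0251, 0.1123]
tool_rot: [0.0, 1.0, 0.002, -0.001]
ft_force: [0.2, 0.2, 0.5]
grip_width: 0.04
grasp_force: 0.0
clock: 9.62
eef_pos: [0.4939, 0.1734, 0.0065]
tool_rot: [-0.001, 1.0, -0.001, -0.006]
ft_force: [-2.3, -0.4, 0.4]
grip_width: 0.0397
grasp_force: 0.0
clock: 9.95
eef_pos: [0.5306, 0.174, 0.0129]
tool_rot: [0.0, 1.0, 0.001, 0.001]
ft_force: [-0.2, -1.1, -0.0]
grip_width: 0.0397
grasp_force: 0.0
```

```bash
python3 -m creep '[0.003,0,0,0,0.04,0.005,0,0,0,0.04,0.007,0,0,0,0.04,0.008,0,0,0,0.04]'; python3 -m creep '[0.003,0,0,0,0.04,0.005,0,0,0,0.04,0.006,0,0,0,0.04]';python3 -m creep '[0.001,0,0,0,0.04,0.002,0,0,0,0.04,0.003,0,0,0,0.04]'
```

```text
clock: 10.28
eef_pos: [0.5359, 0.1733, 0.0117]
tool_rot: [0.0, 1.0, 0.0, -0.002]
ft_force: [-5.6, 0.5, 3.6]
grip_width: 0.0401
grasp_force: 3.0
clock: 10.53
eef_pos: [0.5386, 0.1733, 0.0111]
tool_rot: [0.0, 1.0, 0.0, -0.005]
ft_force: [-12.5, 1.1, 8.7]
grip_width: 0.0401
grasp_force: 6.4
clock: 10.78
eef_pos: [0.5393, 0.1737, 0.011]
tool_rot: [-0.0, 1.0, 0.001, -0.007]
ft_force: [-16.8, 3.2, 11.2]
grip_width: 0.04
grasp_force: 8.6
```

```bash
python3 -m creep '[-0.03,0,0,0,0.04,-0.1,0,0.03,0,0.08,-0.14,-0.1,0.25,0,0.08,-0.14,-0.25,0.25,0,0.08,-0.14,-0.25,0.25,0,0.08,-0.14,-0.25,0.25,0,0.08,-0.14,-0.25,0.25,0,0.08,-0.14,-0.25,0.25,0,0.08,-0.14,-0.25,0.25,0,0.08,-0.14,-0.25,0.25,0,0.08]'
python3 - <<'E'
from h import *
print(bot.get_obs()['joint_pos'])
p,K,E=cam('top','t4.png')
for t,z in [('stops',0),('tray',0),('tray_corner',0),('tray_far_corner',0),('peg0',.005),('tumbler0',.027),('rim0',.027)]: print(t,*find('top',t,z,K,E))
p1,K,E=cam('scene','s4.png')
for t,z in [('stops',0),('tray',0),('tray_corner',0),('tray_far_corner',0),('peg0',.005),('tumbler0',.027),('rim0',.027)]: print(t,*find('scene',t,z,K,E))
a=cv2.resize(cv2.imread('pics/t4.png')[175:255,180:400],(792,288)); b=cv2.resize(cv2.imread('pics/s4.png')[220:360,250:470],(471,300)); b=cv2.copyMakeBorder(b,0,0,0,792-471,0)
cv2.imwrite('pics/c4.png',np.vstack([a,b]))
E
```

```text
clock: 11.62
eef_pos: [0.4098, -0.063, 0.2507]
tool_rot: [0.0, 1.0, -0.0, 0.001]
ft_force: [0.8, 0.2, 0.8]
grip_width: 0.0802
grasp_force: 0.0
[-1.52377039e-01  6.14658287e-02 -1.58093565e-01  1.34976168e+00
 -2.86253725e-04 -1.51906537e-01]
stops (0.91, array([200., 191.]), array([0.6581, 0.3597, 0.    ]))
tray (0.94, array([270., 213.]), array([0.6031, 0.1906, 0.    ])) (0.53, array([536., 282.]), array([ 0.4415, -0.4259,  0.    ]))
tray_corner (0.6, array([197., 192.]), array([0.6559, 0.3673, 0.    ]))
tray_far_corner (0.92, array([346., 196.]), array([0.6464, 0.0109, 0.    ])) (0.69, array([213., 215.]), array([0.5984, 0.3281, 0.    ])) (0.55, array([294., 214.]), array([0.6022, 0.1344, 0.    ]))
peg0 (0.94, array([254., 214.]), array([0.6006, 0.2299, 0.005 ])) (0.67, array([331., 214.]), array([0.601 , 0.0454, 0.005 ])) (0.61, array([214., 213.]), array([0.6025, 0.3243, 0.005 ])) (0.58, array([292., 214.]), array([0.5992, 0.1395, 0.005 ]))
tumbler0 (0.88, array([344., 303.]), array([0.3907, 0.0167, 0.027 ])) (0.66, array([499., 214.]), array([ 0.5959, -0.3416,  0.027 ])) (0.61, 
[... 974 characters left out ...]
ay([306., 252.]), array([0.5982, 0.0458, 0.005 ]))
tumbler0 (0.95, array([219., 167.]), array([ 0.5921, -0.3381,  0.027 ])) (0.91, array([333., 132.]), array([ 0.2537, -0.2372,  0.027 ])) (0.87, array([256., 138.]), array([ 0.4397, -0.3691,  0.027 ])) (0.6, array([304., 160.]), array([ 0.3977, -0.2014,  0.027 ])) (0.57, array([361., 200.]), array([0.3858, 0.022 , 0.027 ]))
rim0 (0.71, array([345., 200.]), array([ 0.4171, -0.0068,  0.027 ])) (0.66, array([291., 150.]), array([ 0.3991, -0.2578,  0.027 ])) (0.63, array([245., 132.]), array([ 0.4471, -0.4152,  0.027 ])) (0.62, array([210., 158.]), array([ 0.5895, -0.3861,  0.027 ])) (0.61, array([347., 133.]), array([ 0.2277, -0.2043,  0.027 ]))
```

View pics/c4.png

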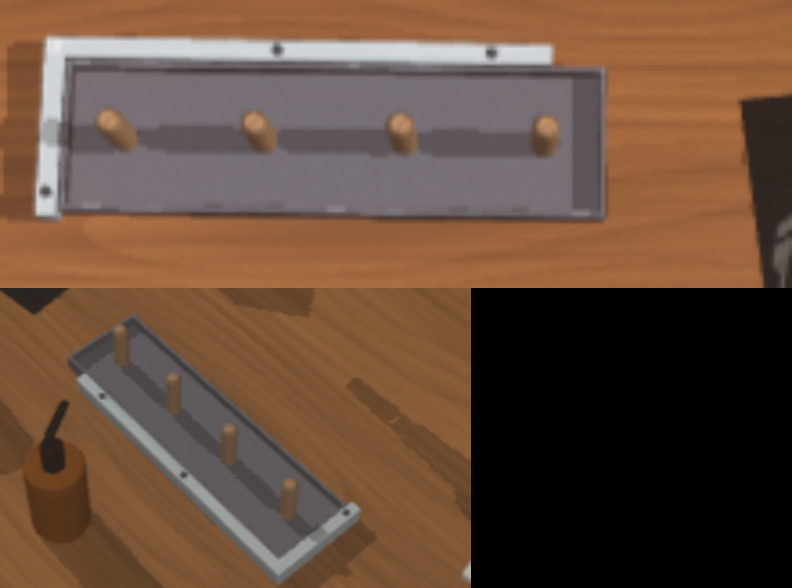

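The tray is home: no gap shows along the back rail (top crop, y≈62) or at the end rail (x≈62). Next I'll turn the gripper and look at the nearest white tumbler.

```bash
python3 -m creep '[-0.01,-0.1,0.03,0.3,0.08,-0.01,-0.1,0.03,0.3,0.08,-0.01,-0.1,0.03,0.6,0.08,-0.01,-0.1,0.03,0.6,0.08,-0.01,-0.1,0.03,0.6,0.08,-0.01,-0.1,0.03,0.9,0.08,-0.01,-0.1,0.03,0.9,0.08,-0.01,-0.1,0.03,1.2,0.08,-0.01,-0.1,0.03,1.2,0.08,-0.01,-0.1,0.03,1.2,0.08]';  python3 -m creep '[0,0,0,0.37,0.08,0,0,0,0.37,0.08,0,0,0,0.37,0.08,0,0,0,0.37,0.08,0,0,0,0.37,0.08]'
python3 - <<'E'
from h import *
print(R.from_quat(bot.get_obs()['tool_rot']).as_matrix().round(2),bot.get_obs()['joint_pos'].round(2))
p,K,E=cam('wrist','w5.png')
for t,z in [('tumbler0',.027),('rim0',.027)]: print(t,*find('wrist',t,z,K,E))
E
```

```text
clock: 13.25
eef_pos: [0.4006, -0.1617, 0.2791]
tool_rot: [-0.566, 0.825, 0.0, -0.0]
ft_force: [0.6, 0.6, 0.7]
grip_width: 0.0798
grasp_force: 0.0
clock: 13.67
eef_pos: [0.4006, -0.1616, 0.2791]
tool_rot: [-0.705, 0.71, 0.0, -0.0]
ft_force: [0.1, -0.2, 0.1]
grip_width: 0.0801
grasp_force: 0.0
[[-0.01 -1.   -0.  ]
 [-1.    0.01  0.  ]
 [-0.    0.   -1.  ]] [-0.38  0.09 -0.06  1.43 -0.   -1.95]
tumbler0 (0.86, array([330., 353.]), array([0.3852, 0.0147, 0.027 ])) (0.81, array([306., 140.]), array([ 0.4081, -0.2099,  0.027 ])) (0.76, array([473., 106.]), array([ 0.2575, -0.2394,  0.027 ]))
rim0 (0.77, array([504., 137.]), array([ 0.2264, -0.2114,  0.027 ])) (0.63, array([303., 322.]), array([ 0.4138, -0.0228,  0.027 ])) (0.59, array([304.,  94.]), array([ 0.4093, -0.2503,  0.027 ]))
```

View pics/w5.png

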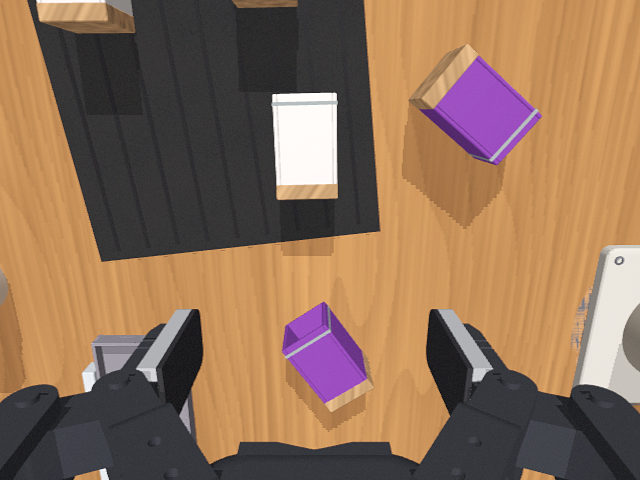

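The wrist view shows the chosen white tumbler at (306,146), square to the tool, with its cork foot at (306,192) nearest the gripper. The purple ones are at (330,353) and (473,106) and will be left alone. I'll grasp near the foot so it can swing mouth-down.

```bash
python3 -m creep '[0.005,-0.014,-0.1,0,0.08,0.005,-0.014,-0.2,0,0.08,0.005,-0.014,-0.273,0,0.08,0.005,-0.014,-0.273,0,0.08,0.005,-0.014,-0.273,0,0.08,0.005,-0.014,-0.273,0,0.08,0.005,-0.014,-0.273,0,0.08,0.005,-0.014,-0.273,0,0.08,0.005,-0.014,-0.273,0,0.08]'; python3 -m creep '[0,0,0,0,0.06,0,0,0,0,0.05,0,0,0,0,0.05,0,0,0,0,0.05,0,0,0,0,0.05,0,0,0,0,0.05]'
```

```text
clock: 14.57
eef_pos: [0.4045, -0.1752, 0.0053]
tool_rot: [-0.705, 0.709, 0.002, -0.001]
ft_force: [-1.0, 0.1, 0.1]
grip_width: 0.0802
grasp_force: 0.0
clock: 15.07
eef_pos: [0.408, -0.1766, 0.0085]
tool_rot: [-0.706, 0.709, -0.003, 0.001]
ft_force: [0.1, -0.5, 9.1]
grip_width: 0.0534
grasp_force: 63.6
```

```bash
python3 -m creep '[0,0,0.04,0,0.05,0,0,0.08,0,0.05,0,0,0.15,0,0.05,0,0,0.15,0,0.05,0,0,0.15,0,0.05,0,0,0.15,0,0.05,0,0,0.15,0,0.05]'; python3 -m creep '[0,0,0,0,0.0534,0,0,0,0,0.0534]'
python3 - <<'E'
from h import *
o=bot.get_obs(); print(o['ft_force'],o['ft_torque'],o['grasp_force'])
p,K,E=cam('scene','s6.png'); q,K,E=cam('wrist','w6.png')
cv2.imwrite('pics/c6.png',np.hstack([cv2.resize(cv2.imread('pics/s6.png')[60:240,200:420],(396,324)),cv2.resize(cv2.imread('pics/w6.png'),(400,324))]))
E
```

```text
clock: 15.65
eef_pos: [0.4051, -0.1754, 0.1559]
tool_rot: [-0.706, 0.709, 0.0, 0.0]
ft_force: [-0.7, 0.1, -1.8]
grip_width: 0.0534
grasp_force: 64.4
clock: 15.82
eef_pos: [0.4043, -0.1751, 0.1545]
tool_rot: [-0.706, 0.709, 0.002, -0.001]
ft_force: [0.5, -0.4, -1.5]
grip_width: 0.0535
grasp_force: 50.5
[ 0.54342422 -0.43563803 -1.47647986] [0.06914879 0.02038761 0.02626752] 50.50077259540558
```

View pics/c6.png

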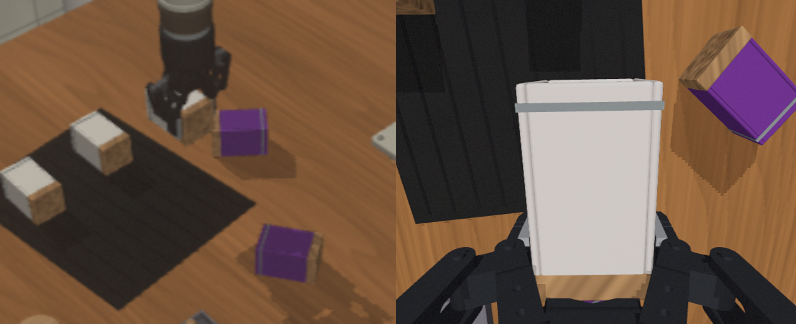

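The tumbler is held level: white body at (590,190) in the wrist half, with only the cork end in the pads. Commanding 53.4 mm brought the grip force down from 64 to 50 N, so I can control it. I'll lower it so the mouth just clears the mat, then ease the fingers until it swings down.

```bash
python3 -m creep '[0,0,-0.07,0,0.0534,0,0,-0.07,0,0.0534,0,0,-0.07,0,0.0534]'; for i in 1; do python3 -m creep '[0,0,0,0,0.0536,0,0,0,0,0.0536]'; python3 -m creep '[0,0,0,0,0.0538,0,0,0,0,0.0538]';python3 -m creep '[0,0,0,0,0.054,0,0,0,0,0.054]'; done
python3 - <<'E'
from workcell import bot
print(bot.get_obs()['ft_torque'])
E
```

```text
clock: 16.17
eef_pos: [0.4007, -0.1735, 0.0807]
tool_rot: [-0.706, 0.709, 0.006, -0.002]
ft_force: [-1.6, 0.9, -3.0]
grip_width: 0.0538
grasp_force: 50.3
clock: 16.33
eef_pos: [0.4063, -0.1759, 0.0869]
tool_rot: [-0.706, 0.709, -0.0, 0.0]
ft_force: [-0.4, -0.7, -0.5]
grip_width: 0.0537
grasp_force: 37.3
clock: 16.5
eef_pos: [0.4071, -0.1763, 0.0878]
tool_rot: [-0.706, 0.709, -0.002, 0.001]
ft_force: [-0.4, -1.1, -1.7]
grip_width: 0.0539
grasp_force: 25.2
clock: 16.67
eef_pos: [0.4063, -0.1759, 0.0871]
tool_rot: [-0.706, 0.709, -0.001, 0.0]
ft_force: [0.2, -0.2, -1.4]
grip_width: 0.0539
grasp_force: 14.6
[-0.02985913  0.03554052 -0.00179489]
```

```bash
python3 -m creep '[0,0,0,0,0.0541,0,0,0,0,0.0541]'; python3 -m creep '[0,0,0,0,0.0542,0,0,0,0,0.0542]'
python3 - <<'E'
from h import *
print(bot.get_obs()['ft_torque'])
q,K,E=cam('wrist','w7.png'); p,K,E=cam('scene','s7.png')
cv2.imwrite('pics/c7.png',np.hstack([cv2.resize(cv2.imread('pics/s7.png')[60:240,200:420],(396,324)),cv2.resize(cv2.imread('pics/w7.png'),(400,324))]))
E
```

```text
clock: 16.83
eef_pos: [0.4058, -0.1757, 0.0864]
tool_rot: [-0.706, 0.709, -0.0, 0.0]
ft_force: [0.4, 0.2, -1.6]
grip_width: 0.0541
grasp_force: 10.0
clock: 17.0
eef_pos: [0.4056, -0.1757, 0.0861]
tool_rot: [-0.706, 0.709, -0.0, -0.0]
ft_force: [0.7, -0.7, -1.2]
grip_width: 0.0535
grasp_force: 6.0
[ 0.0219256  -0.01068824  0.00571929]
```

View pics/c7.png

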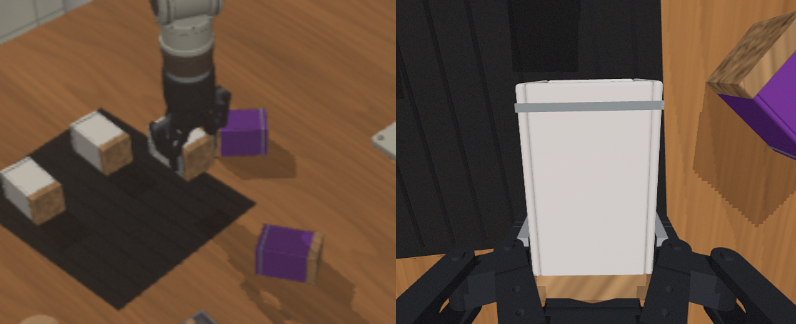

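```bash
cat > m.py <<'E'
from h import *
q,K,E=cam('wrist'); c=q[:,250:270].mean((1,2)); w=np.where(c>150)[0]; print('white rows col260',(w.min(),w.max()) if len(w) else None,'F',round(bot.get_obs()['grasp_force'],1))
E
python3 m.py; python3 -m creep '[0,0,0,0,0.0543,0,0,0,0,0.0543]'|tail -2;python3 m.py; python3 -m creep '[0,0,0,0,0.0543,0,0,0,0,0.0543,0,0,0,0,0.0543]'|tail -2;python3 m.py
```

```text
white rows col260 (np.int64(119), np.int64(408)) F 6.0
grip_width: 0.0543
grasp_force: 0.0
white rows col260 (np.int64(127), np.int64(298)) F 0.0
grip_width: 0.0545
grasp_force: 0.0
white rows col260 (np.int64(125), np.int64(297)) F 0.0
```

Run:
```python
from h import *
print(bot.get_obs()['ft_force'])
q,K,E=cam('wrist','w8.png'); p,K,E=cam('scene','s8.png')
cv2.imwrite('pics/c8.png',np.hstack([cv2.resize(cv2.imread('pics/s8.png')[60:240,200:420],(396,324)),cv2.resize(cv2.imread('pics/w8.png'),(400,324))]))
```

```text
[-0.00491663 -0.27410439  0.66429219]
```

View pics/c8.png

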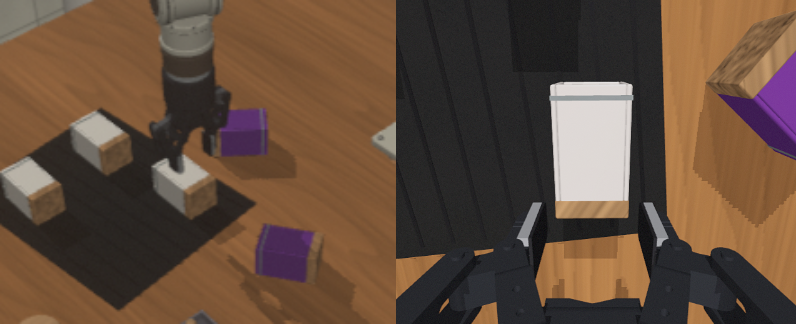

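The picture shows the tumbler dropped flat on the mat again, upright view at (590,150), undamaged and still in line. The grip went from 6 N to 0 too fast. The window between pivoting and slipping is about 2–5 N. So I'll retry closer to the foot, with finer steps and the mouth edge staying near the mat so that it can't fall.

Run:
```python
from h import *
q,K,E=cam('wrist')
for t in ['tumbler0','rim0']: print(t,*find('wrist',t,.027,K,E))
g=q.astype(float); white=(g.min(2)>170); 
n,l,s,c=cv2.connectedComponentsWithStats(white[:, :].astype(np.uint8)); i=max([k for k in range(1,n) if 130<c[k][1]<320],key=lambda k:s[k][4]); print(s[i],c[i])
print(back([s[i][0],s[i][1]+s[i][3]],K,E,.054),back([s[i][0]+s[i][2],s[i][1]+s[i][3]],K,E,.054),back([s[i][0],s[i][1]],K,E,.054), bot.get_obs()['eef_pos'])
```

```text
tumbler0 (0.98, array([312., 214.]), array([ 0.407 , -0.2025,  0.027 ])) (0.86, array([629., 137.]), array([ 0.2584, -0.239 ,  0.027 ]))
rim0 (0.74, array([312., 122.]), array([ 0.407 , -0.2465,  0.027 ]))
[  248   148   129   150 18269] [312.72456073 221.46121846]
[ 0.43632141 -0.17005715  0.054     ] [ 0.37746765 -0.1698276   0.054     ] [ 0.43289026 -0.2372351   0.054     ] [ 0.40562528 -0.17565632  0.08609249]
```

```bash
python3 -m creep '[0,0.01,0,0,0.08,0.001,0.01,0,0,0.08,0.001,0.01,-0.04,0,0.08,0.001,0.01,-0.072,0,0.08,0.001,0.01,-0.072,0,0.08,0.001,0.01,-0.072,0,0.08]'; python3 -m creep '[0,0,0,0,0.06,0,0,0,0,0.0537,0,0,0,0,0.0537,0,0,0,0,0.0537,0,0,0,0,0.0537]'; python3 -m creep '[0,0,0.03,0,0.0537,0,0,0.03,0,0.0537,0,0,0.03,0,0.0539,0,0,0.03,0,0.0541]'; python3 m.py;  python3 -m creep '[0,0,0,0,0.0542,0,0,0,0,0.0542]'|tail -2; python3 m.py
```

```text
clock: 18.42
eef_pos: [0.4047, -0.1646, 0.013]
tool_rot: [-0.706, 0.708, 0.002, -0.001]
ft_force: [0.2, -0.5, 0.2]
grip_width: 0.0799
grasp_force: 0.0
clock: 18.83
eef_pos: [0.4082, -0.1663, 0.016]
tool_rot: [-0.706, 0.709, -0.002, 0.001]
ft_force: [-0.4, 0.8, 7.6]
grip_width: 0.0541
grasp_force: 16.4
clock: 19.17
eef_pos: [0.4068, -0.1657, 0.0444]
tool_rot: [-0.706, 0.709, -0.0, 0.0]
ft_force: [0.3, -1.1, -1.8]
grip_width: 0.0539
grasp_force: 7.5
white rows col260 (np.int64(93), np.int64(370)) F 7.5
grip_width: 0.0543
grasp_force: 0.2
white rows col260 (np.int64(106), np.int64(341)) F 0.2
```

```bash
cat >> m.py <<'E'
g=q.astype(int); white=((g.min(2)>120)&(g.max(2)-g.min(2)<25)).astype(np.uint8); white[:, :180]=0; white[:,450:]=0
n,l,s,c=cv2.connectedComponentsWithStats(white); i=1+np.argmax(s[1:,4]); print('blob',s[i],'top/bot widths',[(r,int((l[r]==i).sum())) for r in range(s[i][1]+8,s[i][1]+s[i][3],40)])
f=[]
for k in range(3): bot.camera('wrist'); f.append(bot.get_obs()['ft_force'])
print('ft',np.mean(f,0).round(2))
E
python3 m.py; python3 -m creep '[0,0,0,0,0.0541,0,0,0,0,0.0541]'|tail -2; python3 m.py
```

```text
white rows col260 (np.int64(106), np.int64(341)) F 0.3
blob [  225   105   180   226 37006] top/bot widths [(113, 176), (153, 172), (193, 166), (233, 162), (273, 157), (313, 152)]
ft [-0.61 -0.25 -0.81]
grip_width: 0.0543
grasp_force: 0.3
white rows col260 (np.int64(106), np.int64(340)) F 0.3
blob [  226   105   179   226 36777] top/bot widths [(113, 176), (153, 172), (193, 166), (233, 162), (273, 157), (313, 152)]
ft [-0.66  0.48 -0.41]
```

The blob widths show the tumbler is flat on the mat again: the rim is 176 px wide, as it would be from the mat. The pad patch resists turning too well there. I'll grip only the last 6 mm of the foot (small patch, long lever) and use finer steps.

```bash
python3 -m creep '[0,0,0,0,0.08,0,0,0.02,0,0.08,0,0,0.06,0,0.08,0,0,0.06,0,0.08,0,0,0.06,0,0.08]' >/dev/null
cat > loc.py <<'E'
from h import *
import sys
o=bot.get_obs(); q,K,E=cam('wrist')
for t in ['tumbler0','rim0']: print(t,*find('wrist',t,.027,K,E,mins=.4))
g=q.astype(int); m=((g.min(2)>150)&(g.max(2)-g.min(2)<30)).astype(np.uint8); m[:,:150]=0;m[:,500:]=0;m[330:]=0
n,l,s,c=cv2.connectedComponentsWithStats(m); i=1+np.argmax(s[1:,4])
cs,_=cv2.findContours((l==i).astype(np.uint8),0,2); b=cv2.boxPoints(cv2.minAreaRect(cs[0]))
print('box world z=.054:\n',np.array([back(p,K,E,.054)[:2] for p in b]).round(4),'tcp',o['eef_pos'].round(4))
E
python3 loc.py
```

```text
tumbler0 (0.8, array([320., 193.]), array([ 0.4066, -0.2005,  0.027 ])) (0.76, array([612., 118.]), array([ 0.2587, -0.2384,  0.027 ]))
rim0 (0.91, array([319., 109.]), array([ 0.4071, -0.2434,  0.027 ])) (0.82, array([310., 458.]), array([ 0.4136, -0.0226,  0.027 ]))
box world z=.054:
 [[ 0.4328 -0.2436]
 [ 0.3794 -0.2433]
 [ 0.3761 -0.1677]
 [ 0.4359 -0.1678]] tcp [ 0.4091 -0.1667  0.1065]
```

```bash
python3 -m creep '[-0.003,0.017,-0.04,0,0.08,-0.003,0.017,-0.08,0,0.08,-0.003,0.017,-0.092,0,0.08,-0.003,0.017,-0.092,0,0.08,-0.003,0.017,-0.092,0,0.08,-0.003,0.017,-0.092,0,0.06,-0.003,0.017,-0.092,0,0.0537,-0.003,0.017,-0.092,0,0.0537,-0.003,0.017,-0.092,0,0.0537,-0.003,0.017,-0.092,0,0.0537]'; python3 -m creep '[0,0,0.02,0,0.0537,0,0,0.04,0,0.0537,0,0,0.05,0,0.0537,0,0,0.05,0,0.0537,0,0,0.05,0,0.0539]'; python3 m.py
```

```text
clock: 21.4
eef_pos: [0.4051, -0.1492, 0.0134]
tool_rot: [-0.706, 0.709, -0.002, 0.001]
ft_force: [1.5, -0.1, 5.4]
grip_width: 0.0536
grasp_force: 10.1
clock: 21.82
eef_pos: [0.4037, -0.1487, 0.0623]
tool_rot: [-0.706, 0.709, -0.0, 0.0]
ft_force: [-0.3, 0.5, -2.0]
grip_width: 0.0539
grasp_force: 6.2
white rows col260 (np.int64(30), np.int64(333)) F 6.2
blob [  191    27   244   338 66350] top/bot widths [(35, 235), (75, 230), (115, 224), (155, 218), (195, 213), (235, 207), (275, 201), (315, 204), (355, 24)]
ft [-0.53  0.12 -1.44]
```

```bash
python3 -m creep '[0,0,0,0,0.05394,0,0,0,0,0.05394]'|tail -1; python3 m.py|grep blob;python3 -m creep '[0,0,0,0,0.05397,0,0,0,0,0.05397]'|tail -1; python3 m.py|grep blob;python3 -m creep '[0,0,0,0,0.054,0,0,0,0,0.054]'|tail -1; python3 m.py|grep blob;python3 -m creep '[0,0,0,0,0.05403,0,0,0,0,0.05403]'|tail -1; python3 m.py|grep blob
```

```text
grasp_force: 2.9
blob [  194    31   241   334 60945] top/bot widths [(39, 216), (79, 212), (119, 209), (159, 206), (199, 202), (239, 199), (279, 195), (319, 208), (359, 17)]
grasp_force: 1.0
blob [  226    73   177   208 33907] top/bot widths [(81, 150), (121, 156), (161, 161), (201, 167), (241, 172)]
grasp_force: 0.6
blob [  226    73   177   209 33701] top/bot widths [(81, 150), (121, 156), (161, 160), (201, 166), (241, 172), (281, 22)]
grasp_force: 0.1
blob [  237   123   156   215 32237] top/bot widths [(131, 152), (171, 152), (211, 151), (251, 150), (291, 150), (331, 149)]
```

It rotated as intended between 3 and 1 N: the rim narrowed from 235 to 150 px while the foot stayed at 172 px. It only came off when I eased further. I'll redo it, stop at about 1–2 N and finish with the table.

```bash
python3 -m creep '[0,0,0,0,0.08,0,0,0.02,0,0.08,0,0,0.06,0,0.08,0,0,0.06,0,0.08,0,0,0.06,0,0.08]'|grep eef; python3 loc.py
```

```text
eef_pos: [0.4058, -0.1494, 0.1243]
tumbler0 (0.71, array([316., 222.]), array([ 0.4053, -0.1622,  0.027 ])) (0.58, array([588.,  83.]), array([ 0.2595, -0.2388,  0.027 ]))
rim0 (0.86, array([319., 145.]), array([ 0.4038, -0.2066,  0.027 ])) (0.77, array([305., 420.]), array([ 0.4138, -0.0205,  0.027 ]))
box world z=.054:
 [[ 0.4303 -0.2096]
 [ 0.3771 -0.2094]
 [ 0.3741 -0.1299]
 [ 0.4333 -0.1299]] tcp [ 0.4058 -0.1494  0.1243]
```

```bash
python3 -m creep '[0,0.036,-0.04,0,0.08,0,0.036,-0.08,0,0.08,0,0.036,-0.11,0,0.08,0,0.036,-0.11,0,0.08,0,0.036,-0.11,0,0.08,0,0.036,-0.11,0,0.06,0,0.036,-0.11,0,0.0537,0,0.036,-0.11,0,0.0537,0,0.036,-0.11,0,0.0537,0,0.036,-0.11,0,0.0537]'; python3 -m creep '[0,0,0.02,0,0.0537,0,0,0.04,0,0.0537,0,0,0.05,0,0.0537,0,0,0.05,0,0.0537,0,0,0.05,0,0.0539]'|tail -1; python3 m.py|grep blob;  python3 -m creep '[0,0,0,0,0.05394,0,0,0,0,0.05394,0,0,0,0,0.05394]'|tail -1; python3 m.py|grep blob
```

```text
clock: 24.88
eef_pos: [0.4056, -0.1135, 0.0142]
tool_rot: [-0.705, 0.709, -0.002, 0.001]
ft_force: [-0.8, -0.7, 7.9]
grip_width: 0.0542
grasp_force: 11.5
grasp_force: 8.2
blob [  194    37   245   328 64621] top/bot widths [(45, 233), (85, 227), (125, 222), (165, 215), (205, 210), (245, 204), (285, 198), (325, 212)]
grasp_force: 6.6
blob [  194    37   245   328 64633] top/bot widths [(45, 233), (85, 227), (125, 222), (165, 215), (205, 209), (245, 204), (285, 198), (325, 212)]
```

Now ease it in small steps, watching the rim width.

```bash
python3 -m creep '[0,0,0,0,0.05397,0,0,0,0,0.05397]'|tail -1; python3 m.py|grep blob; python3 -m creep '[0,0,0,0,0.05399,0,0,0,0,0.05399]'|tail -1; python3 m.py|grep blob;python3 -m creep '[0,0,0,0,0.05401,0,0,0,0,0.05401]'|tail -1; python3 m.py|grep blob
```

```text
grasp_force: 5.4
blob [  194    37   244   328 64628] top/bot widths [(45, 233), (85, 227), (125, 222), (165, 215), (205, 209), (245, 204), (285, 198), (325, 212)]
grasp_force: 1.0
blob [  231    66   168   221 35256] top/bot widths [(74, 155), (114, 157), (154, 160), (194, 162), (234, 165), (274, 166)]
grasp_force: 0.7
blob [  232    69   166   222 35279] top/bot widths [(77, 155), (117, 156), (157, 159), (197, 161), (237, 163), (277, 165)]
```

```bash
python3 -m creep '[0,0,0.003,0,0.05395,0,0,0.006,0,0.05395,0,0,0.009,0,0.05395,0,0,0.012,0,0.05395]'|tail -1; python3 m.py|grep blob;python3 -m creep '[0,0,0.003,0,0.05395,0,0,0.006,0,0.05395,0,0,0.009,0,0.05395,0,0,0.012,0,0.05395]'|tail -1; python3 m.py|grep blob; python3 -c "
from h import *
q,K,E=cam('wrist','w9.png'); print(K[0,0], bot.get_obs()['eef_pos'], E[:3,3])
p,K,E=cam('scene','s9.png')
cv2.imwrite('pics/c9.png',np.hstack([cv2.resize(cv2.imread('pics/s9.png')[80:220,230:400],(396,324)),cv2.resize(cv2.imread('pics/w9.png'),(400,324))]))"
```

```text
grasp_force: 1.0
blob [  235    89   160   192 28486] top/bot widths [(97, 139), (137, 143), (177, 148), (217, 153), (257, 157)]
grasp_force: 0.4
blob [  241    94   147   179 24629] top/bot widths [(102, 129), (142, 133), (182, 137), (222, 141), (262, 146)]
417.57013161307316 [ 0.40376635 -0.11273304  0.08620901] [0.40484875 0.11222429 0.2733489 ]
```

View pics/c9.png

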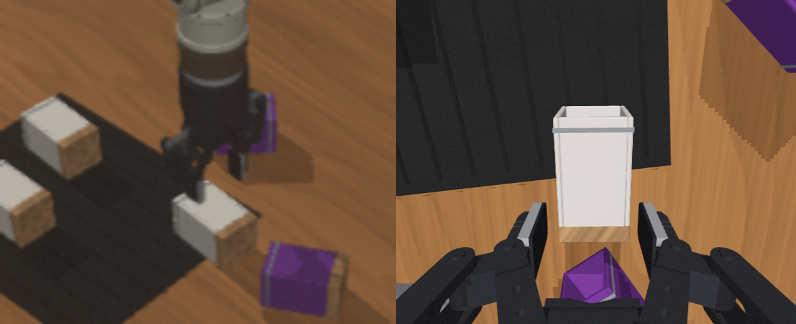

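The picture shows the tumbler at the mat edge, at (593,165) in the wrist half, with its foot between the fingertips and some tilt. I'll measure the tilt properly with PnP from the corners of its top face.

```bash
cat > tilt.py <<'E'
from h import *
def tilt(verbose=True):
    o=bot.get_obs(); q,K,E=cam('wrist'); g=q.astype(int)
    m=((g.min(2)>110)&(g.max(2)-g.min(2)<28)&(g.mean(2)>165)).astype(np.uint8); m[:,:170]=0;m[:,470:]=0; m[420:]=0
    m=cv2.morphologyEx(m,cv2.MORPH_OPEN,np.ones((5,5)))
    n,l,s,c=cv2.connectedComponentsWithStats(m); i=1+np.argmax(s[1:,4]); B=l==i
    y0,h=s[i][1],s[i][3]; rows=np.arange(y0+int(.2*h),y0+int(.8*h))
    L=[np.where(B[r])[0][0] for r in rows]; Rr=[np.where(B[r])[0][-1] for r in rows]
    pl=np.polyfit(rows,L,1); pr=np.polyfit(rows,Rr,1); y1=y0+h
    im=[[np.polyval(pl,y0),y0],[np.polyval(pr,y0),y0],[np.polyval(pr,y1),y1],[np.polyval(pl,y1),y1]]
    W=[np.array(im)[k] for k in range(4)]
    # ray-plane: left/right edges parallel 54 apart -> depth from width
    Ki=np.linalg.inv(K); P=[]
    for a,b in ((0,1),(3,2)):
        d1=Ki@[*W[a],1]; d2=Ki@[*W[b],1]; lam=.053/np.linalg.norm(d1-d2)
        C=-E[:3,:3].T@E[:3,3]; P.append(C+E[:3,:3].T@((d1+d2)/2*lam))
    d=P[0]-P[1]
    print('top-face rim end',P[0].round(3),'cork end',P[1].round(3),'len',round(np.linalg.norm(d),3),'mouth-down deg',round(np.degrees(np.arctan2(-d[2],np.linalg.norm(d[:2]))),1),'F',round(o['grasp_force'],1),'tcp',o['eef_pos'].round(3))
if __name__=='__main__': tilt()
E
python3 tilt.py
```

```text
top-face rim end [ 0.404 -0.155  0.053] cork end [ 0.403 -0.087  0.052] len 0.067 mouth-down deg -0.3 F 0.0 tcp [ 0.404 -0.113  0.086]
```

The tumbler is flat on the counter (top face z = 0.053 at both ends). New approach: hold the foot end at about 6–8 N, which is steady at 1 g, and use short upward jerks. The extra load turns it in the pads while the grip stays well above slipping.

```bash
python3 -m creep '[0,0,0,0,0.08,0,0.04,0.03,0,0.08,0,0.04,0.03,0,0.08,0,0.04,0.03,0,0.08]'|grep eef; python3 loc.py
```

```text
eef_pos: [0.405, -0.0717, 0.1175]
tumbler0 (0.95, array([318., 160.]), array([ 0.4034, -0.1217,  0.027 ])) (0.95, array([342., 375.]), array([0.388 , 0.0168, 0.027 ]))
rim0 (0.94, array([301., 320.]), array([ 0.4137, -0.0229,  0.027 ])) (0.73, array([316.,  76.]), array([ 0.4046, -0.1645,  0.027 ]))
box world z=.054:
 [[ 0.4303 -0.1641]
 [ 0.3772 -0.1641]
 [ 0.374  -0.0886]
 [ 0.4334 -0.0886]] tcp [ 0.405  -0.0717  0.1175]
```

```bash
python3 -m creep '[-0.001,0,-0.04,0,0.08,-0.001,0,-0.08,0,0.08,-0.001,0,-0.104,0,0.08,-0.001,0,-0.104,0,0.08,-0.001,0,-0.104,0,0.08,-0.001,0,-0.104,0,0.06,-0.001,0,-0.104,0,0.0536,-0.001,0,-0.104,0,0.0536,-0.001,0,-0.104,0,0.0536,-0.001,0,-0.104,0,0.0536]'; python3 -m creep '[0,0,0.02,0,0.0536,0,0,0.05,0,0.0536,0,0,0.08,0,0.0536,0,0,0.09,0,0.0537,0,0,0.09,0,0.0538]'|tail -1; python3 tilt.py; python3 -m creep '[0,0,0.02,0,0.0538,0,0,0.04,0,0.0538,0,0,0.04,0,0.0538,0,0,0.04,0,0.0538]'|tail -1; python3 tilt.py
```

```text
clock: 29.58
eef_pos: [0.4043, -0.0731, 0.0137]
tool_rot: [-0.706, 0.709, -0.002, 0.001]
ft_force: [-0.2, -1.1, 7.7]
grip_width: 0.0544
grasp_force: 13.5
grasp_force: 12.2
top-face rim end [ 0.405 -0.156  0.127] cork end [ 0.406 -0.077  0.127] len 0.079 mouth-down deg -0.5 F 12.2 tcp [ 0.405 -0.073  0.105]
grasp_force: 12.2
top-face rim end [ 0.402 -0.156  0.163] cork end [ 0.403 -0.077  0.163] len 0.079 mouth-down deg -0.5 F 12.2 tcp [ 0.403 -0.073  0.142]
```

```bash
python3 -m creep '[0,0,-0.01,0,0.05385,0,0,-0.02,0,0.05389,0,0,-0.03,0,0.05389,0,0,-0.04,0,0.05389,0,0,-0.04,0,0.05389]'|tail -1; python3 -m creep '[0,0,0.042,0,0.05389,0,0,0.065,0,0.05389,0,0,0.075,0,0.05389,0,0,0.08,0,0.05389]'|tail -1; python3 tilt.py
```

```text
grasp_force: 6.6
grasp_force: 5.0
top-face rim end [ 0.403 -0.154  0.182] cork end [ 0.404 -0.094  0.213] len 0.067 mouth-down deg 27.4 F 5.0 tcp [ 0.403 -0.073  0.183]
```

The jerk works: it is now 27° mouth-down and still held at 5 N. I'll repeat it.

```bash
python3 -m creep '[0,0,-0.01,0,0.05389,0,0,-0.02,0,0.05389,0,0,-0.035,0,0.05389,0,0,-0.05,0,0.05389,0,0,-0.06,0,0.05389,0,0,-0.065,0,0.05389,0,0,-0.065,0,0.05389]'|tail -1; python3 tilt.py;  python3 -m creep '[0,0,0.042,0,0.05389,0,0,0.065,0,0.05389,0,0,0.075,0,0.05389,0,0,0.08,0,0.05389]'|tail -1; python3 tilt.py
```

```text
grasp_force: 5.0
top-face rim end [ 0.401 -0.153  0.113] cork end [ 0.401 -0.094  0.145] len 0.067 mouth-down deg 27.6 F 5.0 tcp [ 0.401 -0.072  0.115]
grasp_force: 4.0
top-face rim end [ 0.405 -0.142  0.169] cork end [ 0.405 -0.098  0.221] len 0.068 mouth-down deg 49.1 F 4.0 tcp [ 0.404 -0.073  0.2  ]
```

```bash
python3 -m creep '[0,0,-0.01,0,0.05389,0,0,-0.025,0,0.05389,0,0,-0.04,0,0.05389,0,0,-0.055,0,0.05389,0,0,-0.07,0,0.05389,0,0,-0.08,0,0.05389,0,0,-0.08,0,0.05389]'|tail -1; python3 -m creep '[0,0,0.042,0,0.05389,0,0,0.065,0,0.05389,0,0,0.075,0,0.05389,0,0,0.08,0,0.05389]'|tail -1; python3 tilt.py; python3 -m creep '[0,0,-0.01,0,0.05389,0,0,-0.025,0,0.05389,0,0,-0.04,0,0.05389,0,0,-0.055,0,0.05389,0,0,-0.07,0,0.05389,0,0,-0.08,0,0.05389,0,0,-0.08,0,0.05389]'|tail -1
```

```text
grasp_force: 4.0
grasp_force: 3.6
top-face rim end [ 0.404 -0.13   0.152] cork end [ 0.404 -0.099  0.213] len 0.068 mouth-down deg 62.5 F 3.6 tcp [ 0.404 -0.073  0.199]
grasp_force: 3.6
```

```bash
python3 -m creep '[0,0,0.042,0,0.05389,0,0,0.065,0,0.05389,0,0,0.075,0,0.05389,0,0,0.08,0,0.05389]'|tail -1; python3 tilt.py; python3 -m creep '[0,0,-0.01,0,0.05389,0,0,-0.025,0,0.05389,0,0,-0.04,0,0.05389,0,0,-0.055,0,0.05389,0,0,-0.07,0,0.05389,0,0,-0.08,0,0.05389,0,0,-0.08,0,0.05389]'|tail -1; python3 -m creep '[0,0,0.042,0,0.05389,0,0,0.065,0,0.05389,0,0,0.075,0,0.05389,0,0,0.08,0,0.05389]'|tail -1; python3 tilt.py
```

```text
grasp_force: 6.0
top-face rim end [ 0.405 -0.128  0.15 ] cork end [ 0.404 -0.099  0.211] len 0.068 mouth-down deg 64.0 F 6.0 tcp [ 0.404 -0.073  0.199]
grasp_force: 6.0
grasp_force: 6.4
top-face rim end [ 0.406 -0.128  0.149] cork end [ 0.404 -0.099  0.21 ] len 0.068 mouth-down deg 64.6 F 6.4 tcp [ 0.404 -0.073  0.199]
```

It has settled at 65°. The counter will finish it: I'll lower until the mouth edge touches, then drag towards the mouth side under light pressure so that it rights itself.

```bash
python3 -m creep '[0,0,-0.02,0,0.05389,0,0,-0.04,0,0.05389,0,0,-0.06,0,0.05389,0,0,-0.08,0,0.05389,0,0,-0.1,0,0.05389,0,0,-0.11,0,0.05389,0,0,-0.117,0,0.05389,0,0,-0.12,0,0.05389]'; python3 tilt.py;  python3 -m creep '[0,-0.004,-0.001,0,0.05389,0,-0.008,-0.001,0,0.05389,0,-0.012,-0.001,0,0.05389,0,-0.016,-0.001,0,0.05389,0,-0.02,-0.001,0,0.05389,0,-0.025,0,0,0.05389,0,-0.03,0,0,0.05389,0,-0.035,0,0,0.05389]'; python3 tilt.py
```

```text
clock: 35.82
eef_pos: [0.4019, -0.0725, 0.0762]
tool_rot: [-0.706, 0.709, 0.001, -0.001]
ft_force: [-2.2, 0.5, 7.0]
grip_width: 0.0541
grasp_force: 5.3
top-face rim end [ 0.401 -0.127  0.029] cork end [ 0.402 -0.098  0.091] len 0.069 mouth-down deg 65.3 F 5.3 tcp [ 0.402 -0.072  0.076]
clock: 36.53
eef_pos: [0.4027, -0.1083, 0.0772]
tool_rot: [-0.706, 0.709, -0.0, 0.0]
ft_force: [0.4, -0.0, -1.5]
grip_width: 0.0537
grasp_force: 4.1
top-face rim end [ 0.403 -0.157  0.025] cork end [ 0.403 -0.134  0.089] len 0.068 mouth-down deg 70.4 F 4.1 tcp [ 0.403 -0.108  0.077]
```

```bash
python3 -m creep '[0,-0.003,-0.003,0,0.05389,0,-0.008,-0.005,0,0.05389,0,-0.013,-0.006,0,0.05389,0,-0.018,-0.007,0,0.05389,0,-0.023,-0.007,0,0.05389,0,-0.028,-0.007,0,0.05389,0,-0.032,-0.007,0,0.05389]'; python3 tilt.py; python3 -m creep '[0,-0.003,-0.003,0,0.05389,0,-0.006,-0.005,0,0.05389,0,-0.008,-0.006,0,0.05389,0,-0.008,-0.006,0,0.05389]'; python3 tilt.py
```

```text
clock: 37.17
eef_pos: [0.4024, -0.14, 0.0697]
tool_rot: [-0.706, 0.709, 0.0, -0.0]
ft_force: [-0.1, -0.5, -1.9]
grip_width: 0.0539
grasp_force: 4.4
top-face rim end [ 0.403 -0.174  0.006] cork end [ 0.403 -0.166  0.081] len 0.076 mouth-down deg 83.7 F 4.4 tcp [ 0.402 -0.14   0.07 ]
clock: 37.55
eef_pos: [0.4026, -0.1486, 0.0643]
tool_rot: [-0.705, 0.709, -0.001, -0.001]
ft_force: [-1.7, -1.7, 3.5]
grip_width: 0.0537
grasp_force: 5.4
top-face rim end [ 0.403 -0.175 -0.001] cork end [ 0.403 -0.175  0.075] len 0.076 mouth-down deg 89.9 F 5.4 tcp [ 0.403 -0.149  0.064]
```

It now stands mouth-down at 89.9°. I'll regrip it firmly lower down and carry it to peg 2, which is near (0.602, 0.141).

```bash
python3 -m creep '[0,0,0,0,0.07,0,0,0,0,0.075,0,0,-0.01,0,0.075,0,0,-0.024,0,0.075,0,0,-0.024,0,0.06,0,0,-0.024,0,0.05,0,0,-0.024,0,0.05,0,0,-0.024,0,0.05,0,0,-0.024,0,0.05]'; python3 -m creep '[0,0,0.04,0,0.05,0,0,0.08,0,0.05,0,0,0.12,0,0.05,0,0,0.15,0,0.05,0,0,0.15,0,0.05]'; python3 tilt.py; python3 -m creep '[0.2,0.29,0,0,0.05,0.2,0.29,0,0,0.05,0.2,0.29,0,0,0.05,0.2,0.29,0,0,0.05,0.2,0.29,0,0,0.05,0.2,0.29,0,0,0.05,0.2,0.29,0,0,0.05,0.2,0.29,0,0,0.05,0.2,0.29,0,0,0.05,0.2,0.29,0,0,0.05]'
python3 - <<'E'
from h import *
for n in ['top','scene','wrist']:
    p,K,E=cam(n); print(n,*find(n,'peg0',.005,K,E,mins=.4)); print(*find(n,'rim0',.165,K,E,mins=.4))
E
```

```text
clock: 38.35
eef_pos: [0.4029, -0.1477, 0.0405]
tool_rot: [-0.706, 0.709, -0.0, 0.0]
ft_force: [-0.7, 0.5, -3.2]
grip_width: 0.0536
grasp_force: 63.3
clock: 38.77
eef_pos: [0.4067, -0.1491, 0.197]
tool_rot: [-0.706, 0.709, -0.006, 0.003]
ft_force: [0.9, -0.8, -1.4]
grip_width: 0.0534
grasp_force: 64.6
top-face rim end [ 0.408 -0.177  0.163] cork end [ 0.406 -0.176  0.232] len 0.069 mouth-down deg 88.8 F 64.6 tcp [ 0.407 -0.149  0.197]
clock: 39.65
eef_pos: [0.6035, 0.1466, 0.1868]
tool_rot: [0.707, -0.707, -0.001, 0.001]
ft_force: [0.7, -1.2, -2.9]
grip_width: 0.0534
grasp_force: 64.5
top (0.59, array([213., 215.]), array([0.5978, 0.3252, 0.005 ]))
(0.94, array([535., 280.]), array([ 0.4324, -0.3586,  0.165 ])) (0.76, array([505., 227.]), array([ 0.5396, -0.3053,  0.165 ])) (0.65, array([448., 378.]), array([ 0.2414, -0.1772,  0.165 ])) (0.45, array([361., 292.]), array([ 0.4066, -0.0097,  0.165 ]))
scene (0.91, array([356., 301.]), array([0.6049, 0.2359, 0.005 ])) (0.8, array([328., 277.]), array([0.6069, 0.1405, 0.005 ])) (0.64, array([385., 325.]), array([0.5999, 0.3275, 0.005 ]))
(0.92, array([344., 200.]), array([0.5076, 0.088 , 0.165 ])) (0.8, array([228., 155.]), array([ 0.6212, -0.2221,  0.165 ])) (0.72, array([246., 134.]), array([ 0.538 , -0.2559,  0.165 ])) (0.6, array([334., 235.]), array([0.5975, 0.1526, 0.165 ]))
wrist (0.6, array([318., 205.]), array([0.5992, 0.1379, 0.005 ])) (0.6, array([316.,  86.]), array([0.6003, 0.0485, 0.005 ]))
(0.44, array([ 92., 238.]), array([0.6945, 0.1151, 0.165 ]))
```

```bash
python3 -m creep '[-0.001,-0.005,0,0,0.05,-0.001,-0.005,-0.03,0,0.05,-0.001,-0.005,-0.06,0,0.05,-0.001,-0.005,-0.075,0,0.05,-0.001,-0.005,-0.09,0,0.05,-0.001,-0.005,-0.1,0,0.05]'; python3 -m creep '[0,0,-0.01,0,0.05,0,0,-0.02,0,0.05,0,0,-0.03,0,0.05,0,0,-0.035,0,0.05,0,0,-0.038,0,0.05,0,0,-0.038,0,0.05]'
```

```text
clock: 40.6
eef_pos: [0.6005, 0.1364, 0.0884]
tool_rot: [-0.705, 0.709, 0.001, -0.001]
ft_force: [0.0, -0.7, -1.4]
grip_width: 0.0536
grasp_force: 64.5
clock: 41.1
eef_pos: [0.6013, 0.1373, 0.0515]
tool_rot: [-0.706, 0.709, 0.0, -0.0]
ft_force: [0.3, 0.0, -1.6]
grip_width: 0.0534
grasp_force: 64.5
```

Clean entry over the peg with no side force. I'll go the last few millimetres and then release.

```bash
python3 -m creep '[0,0,-0.003,0,0.05,0,0,-0.005,0,0.05,0,0,-0.006,0,0.05]'; python3 -m creep '[0,0,-0.0005,0,0.055,0,0,-0.0005,0,0.06,0,0,-0.0005,0,0.066,0,0,-0.0005,0,0.068]'; python3 -m creep '[0,0,0.04,0,0.07,0,0,0.08,0,0.07,0,0,0.12,0,0.07,0,0,0.16,0,0.08,0,0,0.18,0,0.08]'; python3 tilt.py
python3 - <<'E'
from h import *
for n in ['top','scene']:
    p,K,E=cam(n); print(n,*find(n,'tumbler0',.027,K,E,mins=.4)); print(*find(n,'rim0',.027,K,E,mins=.4))
    print(*[find(n,t,0,K,E)[:1] for t in ('tray_corner','tray_far_corner')])
E
```

```text
clock: 41.35
eef_pos: [0.6018, 0.1374, 0.0463]
tool_rot: [-0.706, 0.709, -0.0, 0.0]
ft_force: [-0.2, 0.3, -1.2]
grip_width: 0.0532
grasp_force: 64.5
clock: 41.68
eef_pos: [0.602, 0.1374, 0.0461]
tool_rot: [-0.706, 0.709, -0.0, 0.0]
ft_force: [-0.1, 0.5, -0.4]
grip_width: 0.0677
grasp_force: 0.0
clock: 42.1
eef_pos: [0.6036, 0.1378, 0.2321]
tool_rot: [-0.706, 0.709, -0.002, 0.004]
ft_force: [0.9, 0.3, 0.1]
grip_width: 0.0804
grasp_force: 0.0
top-face rim end [ 0.846  0.171 -1.213] cork end [ 0.862  0.789 -1.25 ] len 0.62 mouth-down deg -3.4 F 0.0 tcp [0.604 0.138 0.232]
top (0.96, array([485., 228.]), array([ 0.5631, -0.3065,  0.027 ])) (0.84, array([515., 282.]), array([ 0.4401, -0.3683,  0.027 ])) (0.84, array([461., 366.]), array([ 0.2546, -0.2391,  0.027 ])) (0.66, array([374., 144.]), array([ 0.7645, -0.0555,  0.027 ]))
(0.87, array([508., 229.]), array([ 0.5606, -0.36  ,  0.027 ])) (0.7, array([536., 282.]), array([ 0.4385, -0.4162,  0.027 ])) (0.56, array([447., 379.]), array([ 0.2259, -0.2079,  0.027 ])) (0.4, array([361., 294.]), array([ 0.4112, -0.0207,  0.027 ]))
[(0.9, arr
[... 174 characters left out ...]
027 ])) (0.93, array([257., 139.]), array([ 0.4399, -0.3643,  0.027 ])) (0.75, array([360., 202.]), array([0.3917, 0.0245, 0.027 ])) (0.72, array([235., 164.]), array([ 0.5514, -0.3206,  0.027 ]))
(0.89, array([245., 131.]), array([ 0.4462, -0.4165,  0.027 ])) (0.78, array([331., 275.]), array([0.6087, 0.1539, 0.027 ])) (0.75, array([229., 158.]), array([ 0.5481, -0.3516,  0.027 ])) (0.74, array([357., 301.]), array([0.6138, 0.2477, 0.027 ])) (0.66, array([345., 202.]), array([ 0.4229, -0.001 ,  0.027 ])) (0.57, array([346., 133.]), array([ 0.2287, -0.2076,  0.027 ]))
[(0.92, array([379., 351.]), array([0.655 , 0.3649, 0.    ]))] [(0.58, array([282., 257.]), array([0.6489, 0.013 , 0.    ]))]
```

Tumbler 1 is on peg 2. The knock has also happened: the white one near (502,217) is now at (485,228), about (0.558, -0.312). That one is next.

```bash
python3 -m creep '[-0.045,-0.388,0,0,0.08,-0.045,-0.388,0,0,0.08,-0.045,-0.388,0,0,0.08,-0.045,-0.388,0,0,0.08,-0.045,-0.388,0,0,0.08,-0.045,-0.388,0,0,0.08,-0.045,-0.388,0,0,0.08,-0.045,-0.388,0,0,0.08,-0.045,-0.388,0,0,0.08,-0.045,-0.388,0,0,0.08]'|grep eef; python3 -m creep '[0,0,0,0,0.08]'|grep eef; python3 loc.py
```

```text
eef_pos: [0.5551, -0.256, 0.2249]
eef_pos: [0.5555, -0.2548, 0.2247]
tumbler0 (0.86, array([310., 136.]), array([ 0.5582, -0.3109,  0.027 ])) (0.81, array([465.,  53.]), array([ 0.4416, -0.3701,  0.027 ]))
rim0 (0.64, array([303.,  75.]), array([ 0.5635, -0.3561,  0.027 ]))
box world z=.054:
 [[ 0.5907 -0.3546]
 [ 0.5375 -0.3589]
 [ 0.529  -0.2833]
 [ 0.5864 -0.2783]] tcp [ 0.5555 -0.2548  0.2247]
```

```bash
python3 -m creep '[0.001,-0.01,-0.04,0.08,0.08,0.001,-0.01,-0.08,0.08,0.08,0.001,-0.01,-0.12,0.08,0.08,0.001,-0.01,-0.16,0.08,0.08,0.001,-0.01,-0.19,0.08,0.08,0.001,-0.01,-0.211,0.08,0.08,0.001,-0.01,-0.211,0.08,0.08,0.001,-0.01,-0.211,0.08,0.08]'; python3 -m creep '[0,0,0,0,0.06,0,0,0,0,0.0536,0,0,0,0,0.0536,0,0,0,0,0.0536,0,0,0,0,0.0536]' ;python3 -m creep '[0,0,0.02,0,0.0536,0,0,0.05,0,0.0536,0,0,0.08,0,0.0536,0,0,0.09,0,0.0537,0,0,0.09,0,0.0538,0,0,0.09,0,0.0538]'|tail -1; python3 tilt.py
```

```text
clock: 44.38
eef_pos: [0.5571, -0.2583, 0.0136]
tool_rot: [0.734, -0.679, -0.002, 0.0]
ft_force: [0.6, -0.2, 0.0]
grip_width: 0.0801
grasp_force: 0.0
clock: 44.8
eef_pos: [0.5595, -0.2609, 0.0173]
tool_rot: [0.734, -0.68, 0.002, -0.001]
ft_force: [-0.5, 3.0, 6.4]
grip_width: 0.0542
grasp_force: 11.5
grasp_force: 9.9
top-face rim end [ 0.562 -0.349  0.139] cork end [ 0.559 -0.28   0.14 ] len 0.069 mouth-down deg 0.5 F 9.9 tcp [ 0.558 -0.261  0.105]
```

```bash
python3 -m creep '[0,0,0,0,0.05384,0,0,0,0,0.05387,0,0,0,0,0.05387]'|tail -1; python3 -m creep '[0,0,0.042,0,0.05387,0,0,0.065,0,0.05387,0,0,0.075,0,0.05387,0,0,0.08,0,0.05387]'|tail -1; python3 tilt.py; python3 -m creep '[0,0,-0.01,0,0.05387,0,0,-0.025,0,0.05387,0,0,-0.04,0,0.05387,0,0,-0.055,0,0.05387,0,0,-0.07,0,0.05387,0,0,-0.08,0,0.05387,0,0,-0.08,0,0.05387]'|tail -1; python3 tilt.py
```

```text
grasp_force: 7.6
grasp_force: 2.4
top-face rim end [ 0.561 -0.275  0.098] cork end [ 0.561 -0.287  0.172] len 0.075 mouth-down deg 81.0 F 2.4 tcp [ 0.559 -0.261  0.186]
grasp_force: 2.3
top-face rim end [ 0.556 -0.267  0.   ] cork end [ 0.558 -0.28   0.07 ] len 0.071 mouth-down deg 79.6 F 2.3 tcp [ 0.554 -0.259  0.099]
```

It swung all the way in one jerk, about 9° past vertical, and is held by the fingertips with its mouth edge near the mat. I'll set it down gently so it settles upright on its rim.

```bash
python3 -m creep '[0,0,-0.003,0,0.05387,0,0,-0.006,0,0.05387,0,0,-0.006,0,0.05387]'|egrep 'eef|force'; python3 tilt.py; python3 -m creep '[0,0,-0.004,0,0.05387,0,0,-0.008,0,0.05387,0,0,-0.01,0,0.05387]'|egrep 'eef|force'; python3 tilt.py
```

```text
eef_pos: [0.5579, -0.2607, 0.0987]
ft_force: [0.3, -0.1, -1.9]
grasp_force: 2.3
top-face rim end [ 0.559 -0.273  0.011] cork end [ 0.56  -0.286  0.083] len 0.073 mouth-down deg 79.7 F 2.3 tcp [ 0.558 -0.261  0.099]
eef_pos: [0.5575, -0.2606, 0.0882]
ft_force: [-0.5, -0.1, -2.1]
grasp_force: 2.3
top-face rim end [ 0.559 -0.273  0.003] cork end [ 0.56  -0.285  0.072] len 0.07 mouth-down deg 80.0 F 2.3 tcp [ 0.557 -0.261  0.088]
```

```bash
python3 -m creep '[0,0,-0.003,0,0.05387,0,0,-0.006,0,0.05387,0,0,-0.006,0,0.05387]'|egrep 'eef|force'; python3 -m creep '[0,0,-0.003,0,0.05387,0,0,-0.006,0,0.05387,0,0,-0.006,0,0.05387]'|egrep 'eef|force'; python3 tilt.py;python3 -m creep '[0,0,-0.003,0,0.05387,0,0,-0.006,0,0.05387,0,0,-0.006,0,0.05387]'|egrep 'eef|force'; python3 tilt.py
```

```text
eef_pos: [0.5581, -0.2607, 0.083]
ft_force: [0.9, 0.2, 0.3]
grasp_force: 3.3
eef_pos: [0.5581, -0.2607, 0.0771]
ft_force: [-0.6, 1.3, 2.6]
grasp_force: 4.5
top-face rim end [ 0.559 -0.272 -0.004] cork end [ 0.56  -0.283  0.072] len 0.076 mouth-down deg 81.8 F 4.5 tcp [ 0.558 -0.261  0.077]
eef_pos: [0.558, -0.2608, 0.0712]
ft_force: [0.1, 0.9, 4.3]
grasp_force: 5.6
top-face rim end [ 0.559 -0.273 -0.001] cork end [ 0.56  -0.282  0.073] len 0.074 mouth-down deg 83.1 F 5.6 tcp [ 0.558 -0.261  0.071]
```

```bash
python3 -m creep '[0,0,0,0,0.056,0,0,0,0,0.06,0,0,0,0,0.07,0,0,0,0,0.075,0,0,0,0,0.075]'|egrep 'eef|force'; python3 tilt.py
```

```text
eef_pos: [0.5574, -0.2606, 0.0702]
ft_force: [0.9, -0.0, -0.4]
grasp_force: 0.0
top-face rim end [ 0.559 -0.273  0.005] cork end [ 0.559 -0.273  0.075] len 0.069 mouth-down deg 89.9 F 0.0 tcp [ 0.557 -0.261  0.07 ]
```

It stands upright, mouth-down (89.9°). I'll regrip it and carry it to peg 3, near (0.601, 0.048).

```bash
python3 -m creep '[0.001,0.014,0,0,0.08,0.001,0.014,-0.015,0,0.08,0.001,0.014,-0.03,0,0.08,0.001,0.014,-0.03,0,0.06,0.001,0.014,-0.03,0,0.05,0.001,0.014,-0.03,0,0.05,0.001,0.014,-0.03,0,0.05,0.001,0.014,-0.03,0,0.05]'|egrep 'eef|force'; python3 -m creep '[0,0,0.04,0,0.05,0,0,0.08,0,0.05,0,0,0.12,0,0.05,0,0,0.15,0,0.05,0,0,0.15,0,0.05]'|egrep 'eef|force'; python3 tilt.py;  python3 -m creep '[0.042,0.295,0,-0.08,0.05,0.042,0.295,0,-0.08,0.05,0.042,0.295,0,-0.08,0.05,0.042,0.295,0,-0.08,0.05,0.042,0.295,0,-0.08,0.05,0.042,0.295,0,-0.08,0.05,0.042,0.295,0,-0.08,0.05,0.042,0.295,0,-0.08,0.05,0.042,0.295,0,-0.08,0.05]'
python3 - <<'E'
from h import *
for n in ['top','scene','wrist']:
    p,K,E=cam(n); print(n,*find(n,'peg0',.005,K,E,mins=.3))
E
```

```text
eef_pos: [0.559, -0.2468, 0.0413]
ft_force: [0.0, 0.9, -1.2]
grasp_force: 63.1
eef_pos: [0.5626, -0.2485, 0.1998]
ft_force: [1.1, -0.6, -0.5]
grasp_force: 64.1
top-face rim end [ 0.565 -0.276  0.166] cork end [ 0.564 -0.275  0.234] len 0.068 mouth-down deg 89.1 F 64.1 tcp [ 0.563 -0.248  0.2  ]
clock: 50.42
eef_pos: [0.5999, 0.0516, 0.1888]
tool_rot: [0.708, -0.707, -0.001, 0.001]
ft_force: [0.3, -0.9, -2.5]
grip_width: 0.0535
grasp_force: 64.1
top (0.81, array([254., 211.]), array([0.6066, 0.2293, 0.005 ])) (0.78, array([214., 215.]), array([0.5978, 0.3232, 0.005 ])) (0.67, array([293., 211.]), array([0.6063, 0.137 , 0.005 ]))
scene (0.89, array([333., 276.]), array([0.5966, 0.1453, 0.005 ])) (0.66, array([308., 253.]), array([0.5955, 0.0501, 0.005 ])) (0.65, array([357., 302.]), array([0.6048, 0.2413, 0.005 ])) (0.64, array([383., 326.]), array([0.6073, 0.3268, 0.005 ]))
wrist (0.65, array([314., 211.]), array([0.6003, 0.0487, 0.005 ]))
```

```bash
python3 -m creep '[0,0,-0.03,0,0.05,0,0,-0.06,0,0.05,0,0,-0.075,0,0.05,0,0,-0.09,0,0.05,0,0,-0.1,0,0.05,0,0,-0.11,0,0.05]'|egrep 'eef|force'; python3 -m creep '[0,0,-0.01,0,0.05,0,0,-0.02,0,0.05,0,0,-0.025,0,0.05,0,0,-0.028,0,0.05,0,0,-0.028,0,0.05]'|egrep 'eef|force'
```

```text
eef_pos: [0.6005, 0.0471, 0.0799]
ft_force: [0.1, 0.5, -1.7]
grasp_force: 64.1
eef_pos: [0.6003, 0.0484, 0.052]
ft_force: [0.9, 0.1, -1.8]
grasp_force: 64.1
```

Next I'll release it, then go and look at the last tumbler near (0.44, -0.37).

```bash
python3 -m creep '[0,0,-0.003,0,0.05,0,0,-0.0055,0,0.05,0,0,-0.0055,0,0.05,0,0,-0.006,0,0.056,0,0,-0.006,0,0.062,0,0,-0.006,0,0.068,0,0,-0.006,0,0.068]'|egrep 'eef|force'; python3 -m creep '[0,0,0.04,0,0.07,0,0,0.08,0,0.07,0,0,0.12,0,0.07,0,0,0.16,0,0.08,0,0,0.18,0,0.08]'|egrep eef; python3 -m creep '[-0.16,-0.35,0,0,0.08,-0.16,-0.35,0,0,0.08,-0.16,-0.35,0,0,0.08,-0.16,-0.35,0,0,0.08,-0.16,-0.35,0,0,0.08,-0.16,-0.35,0,0,0.08,-0.16,-0.35,0,0,0.08,-0.16,-0.35,0,0,0.08,-0.16,-0.35,0,0,0.08,-0.16,-0.35,0,0,0.08]'|grep eef; python3 -m creep '[0,0,0,0,0.08]'|grep eef; python3 loc.py
```

```text
eef_pos: [0.601, 0.0484, 0.0471]
ft_force: [0.2, 1.0, 0.2]
grasp_force: 0.0
eef_pos: [0.6026, 0.0485, 0.233]
eef_pos: [0.438, -0.3066, 0.227]
eef_pos: [0.4392, -0.3045, 0.2269]
tumbler0 (0.73, array([310., 125.]), array([ 0.4422, -0.3689,  0.027 ])) (0.62, array([521., 277.]), array([ 0.2577, -0.237 ,  0.027 ]))
rim0 (0.91, array([305.,  64.]), array([ 0.4454, -0.4138,  0.027 ])) (0.64, array([553., 302.]), array([ 0.226 , -0.2125,  0.027 ]))
box world z=.054:
 [[ 0.471  -0.4153]
 [ 0.4167 -0.416 ]
 [ 0.4136 -0.3398]
 [ 0.4722 -0.3389]] tcp [ 0.4392 -0.3045  0.2269]
```

```bash
python3 -m creep '[0.003,-0.021,-0.04,0.02,0.08,0.003,-0.021,-0.08,0.02,0.08,0.003,-0.021,-0.12,0.02,0.08,0.003,-0.021,-0.16,0.02,0.08,0.003,-0.021,-0.19,0.02,0.08,0.003,-0.021,-0.213,0.02,0.08,0.003,-0.021,-0.213,0.02,0.08,0.003,-0.021,-0.213,0.02,0.08]'|grep eef; python3 -m creep '[0,0,0,0,0.06,0,0,0,0,0.0536,0,0,0,0,0.0536,0,0,0,0,0.0536,0,0,0,0,0.0536]'|egrep 'eef|force' ;python3 -m creep '[0,0,0.02,0,0.0536,0,0,0.05,0,0.0536,0,0,0.08,0,0.0536,0,0,0.09,0,0.0537,0,0,0.09,0,0.0538,0,0,0.09,0,0.0538]'|tail -1; python3 tilt.py
```

```text
eef_pos: [0.4436, -0.3204, 0.0127]
eef_pos: [0.4454, -0.3233, 0.0161]
ft_force: [0.1, 1.7, 6.3]
grasp_force: 15.9
grasp_force: 16.0
top-face rim end [ 0.442 -0.407  0.14 ] cork end [ 0.444 -0.338  0.14 ] len 0.069 mouth-down deg 0.1 F 16.0 tcp [ 0.444 -0.323  0.104]
```

```bash
python3 -m creep '[0,0,0,0,0.05385,0,0,0,0,0.05388,0,0,0,0,0.05391,0,0,0,0,0.05391]'|tail -1; python3 tilt.py
```

```text
grasp_force: 12.6
top-face rim end [ 0.441 -0.407  0.139] cork end [ 0.444 -0.337  0.139] len 0.07 mouth-down deg 0.2 F 12.6 tcp [ 0.443 -0.322  0.102]
```

```bash
python3 -m creep '[0,0,0,0,0.05395,0,0,0,0,0.05399,0,0,0,0,0.05399]'|tail -1; python3 -m creep '[0,0,0.042,0,0.05399,0,0,0.065,0,0.05399,0,0,0.075,0,0.05399,0,0,0.08,0,0.05399]'|tail -1; python3 tilt.py; python3 -m creep '[0,0,-0.01,0,0.05399,0,0,-0.025,0,0.05399,0,0,-0.04,0,0.05399,0,0,-0.055,0,0.05399,0,0,-0.07,0,0.05399,0,0,-0.08,0,0.05399,0,0,-0.08,0,0.05399]'|tail -1
```

```text
grasp_force: 9.8
grasp_force: 0.0
top-face rim end [ 0.388 -0.282 -0.474] cork end [ 0.461 -0.343  0.198] len 0.679 mouth-down deg 82.0 F 0.0 tcp [ 0.445 -0.324  0.186]
grasp_force: 0.0
```

The last jerk let it go. Before anything else I'll find where it lies.

```bash
python3 -m creep '[0,0.06,0.05,0,0.08,0,0.06,0.1,0,0.08,0,0.06,0.12,0,0.08,0,0.06,0.12,0,0.08,0,0.06,0.12,0,0.08]'|egrep eef; python3 loc.py
python3 - <<'E'
from h import *
q,K,E=cam('wrist','w10.png'); p,K,E=cam('scene','s10.png')
print(find('scene','tumbler0',.027,K,E)); print(find('scene','rim0',.027,K,E))
p,K,E=cam('top','t10.png'); print(find('top','tumbler0',.027,K,E))
cv2.imwrite('pics/c10.png',np.hstack([cv2.resize(cv2.imread('pics/s10.png')[80:320,170:420],(396,380)),cv2.resize(cv2.imread('pics/w10.png'),(404,380))]))
E
```

```text
eef_pos: [0.4461, -0.2631, 0.2287]
tumbler0 (0.75, array([284.,  74.]), array([ 0.4728, -0.3657,  0.027 ])) (0.63, array([535., 238.]), array([ 0.2588, -0.2375,  0.027 ]))
rim0 (0.91, array([567., 271.]), array([ 0.2258, -0.2084,  0.027 ])) (0.84, array([342., 437.]), array([ 0.4156, -0.0247,  0.027 ])) (0.57, array([300., 130.]), array([ 0.4606, -0.3241,  0.027 ]))
box world z=.054:
 [[ 0.5119 -0.3854]
 [ 0.4616 -0.4041]
 [ 0.4304 -0.3346]
 [ 0.4837 -0.3131]] tcp [ 0.4461 -0.2631  0.2287]
[(0.96, array([306., 242.]), array([0.5866, 0.0342, 0.027 ])), (0.96, array([331., 261.]), array([0.5793, 0.1215, 0.027 ])), (0.88, array([362., 201.]), array([0.3851, 0.0262, 0.027 ])), (0.72, array([248., 140.]), array([ 0.4642, -0.3779,  0.027 ])), (0.6, array([227., 266.]), array([ 0.778, -0.034,  0.027])), (0.57, array([331., 134.]), array([ 0.2637, -0.2348,  0.027 ]))]
[(0.94, array([347., 135.]), array([ 0.2343, -0.1985,  0.027 ])), (0.85, array([345., 202.]), array([ 0.4207, -0.0026,  0.027 ])), (0.8, array([308., 253.]), array([0.6053, 0.066 , 0.027 ])), (0.64, array([259., 152.]), array([ 0.47  , -0.3157,  0.027 ])), (0.61, array([334., 275.]), array([0.6039, 0.1567, 0.027 ]))]
[(0.94, array([292., 207.]), array([0.6132, 0.1376, 0.027 ])), (0.94, array([344., 302.]), array([0.3924, 0.0183, 0.027 ])), (0.87, array([330., 210.]), array([0.6054, 0.0487, 0.027 ])), (0.74, array([512., 264.]), array([ 0.4794, -0.3647,  0.027 ])), (0.71, array([460., 364.]), array([ 0.2587, -0.2381,  0.027 ])), (0.45, array([297., 211.]), array([0.6031, 0.1263, 0.027 ]))]
```

View pics/c10.png

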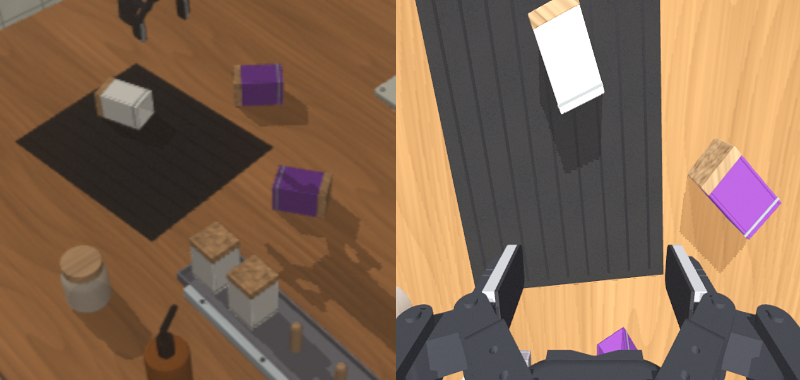

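The scene half shows the two placed tumblers upright on pegs 2 and 3 at (215,258) and (253,290), their cork foot on top. The dropped one lies on the mat at (565,60) of the wrist half, with its mouth now towards the tray and its foot away, turned about 23°. I'll turn the gripper around so the camera again faces the mouth side, and use a deeper grip and a gentler jerk.

```bash
python3 -m creep '[0.046,-0.144,0,-0.1,0.08,0.046,-0.144,0,-0.2,0.08,0.046,-0.144,0,-0.3,0.08,0.046,-0.144,0,-0.5,0.08,0.046,-0.144,0,-0.6,0.08,0.046,-0.144,0,-0.7,0.08,0.046,-0.144,0,-0.8,0.08,0.046,-0.144,0,-0.9,0.08,0.046,-0.144,0,-1.1,0.08,0.046,-0.144,0,-1.2,0.08]'|grep eef; python3 -m creep '[0,0,0,-0.1,0.08,0,0,0,-0.2,0.08,0,0,0,-0.4,0.08,0,0,0,-0.5,0.08,0,0,0,-0.6,0.08,0,0,0,-0.8,0.08,0,0,0,-0.9,0.08,0,0,0,-1,0.08,0,0,0,-1.1,0.08,0,0,0,-1.2,0.08]'|grep eef; python3 -m creep '[0,0,0,-0.12,0.08,0,0,0,-0.24,0.08,0,0,0,-0.34,0.08,0,0,0,-0.34,0.08,0,0,0,-0.34,0.08]'|grep eef; python3 loc.py; python3 -c "
from h import *
o=bot.get_obs();print(R.from_quat(o['tool_rot']).as_matrix()[:,0].round(3),o['joint_pos'].round(2))"
```

```text
eef_pos: [0.4893, -0.4068, 0.2226]
eef_pos: [0.4894, -0.4067, 0.2227]
eef_pos: [0.4894, -0.4067, 0.2229]
tumbler0 (0.76, array([326., 147.]), array([ 0.4773, -0.3626,  0.027 ]))
rim0 (0.82, array([325.,  90.]), array([ 0.4572, -0.3249,  0.027 ]))
box world z=.054:
 [[ 0.4596 -0.405 ]
 [ 0.433  -0.3336]
 [ 0.4833 -0.3132]
 [ 0.5139 -0.3834]] tcp [ 0.4894 -0.4067  0.2229]
[-0.452  0.892  0.   ] [-0.69  0.52  0.4   1.45 -0.    0.41]
```

```bash
python3 -m creep '[0.0025,0,-0.04,-0.085,0.08,0.0025,0,-0.08,-0.085,0.08,0.0025,0,-0.12,-0.085,0.08,0.0025,0,-0.16,-0.085,0.08,0.0025,0,-0.19,-0.085,0.08,0.0025,0,-0.209,-0.085,0.08,0.0025,0,-0.209,-0.085,0.08,0.0025,0,-0.209,-0.085,0.08]'|grep eef; python3 -m creep '[0,0,0,0,0.06,0,0,0,0,0.0536,0,0,0,0,0.0536,0,0,0,0,0.0536,0,0,0,0,0.0536]'|egrep 'eef|force' ;python3 -m creep '[0,0,0.02,0,0.0536,0,0,0.04,0,0.0536,0,0,0.06,0,0.0536,0,0,0.075,0,0.0537,0,0,0.08,0,0.0538,0,0,0.08,0,0.0538]'|egrep 'eef|grasp'; python3 tilt.py
```

```text
eef_pos: [0.4913, -0.406, 0.0135]
eef_pos: [0.4937, -0.4081, 0.0173]
ft_force: [-0.1, -0.4, 5.4]
grasp_force: 11.8
eef_pos: [0.4931, -0.4074, 0.0966]
grasp_force: 10.0
top-face rim end [ 0.461 -0.331  0.131] cork end [ 0.487 -0.394  0.132] len 0.068 mouth-down deg 1.0 F 10.0 tcp [ 0.493 -0.407  0.097]
```

```bash
python3 -m creep '[0,0,0,0,0.05382,0,0,0,0,0.05384,0,0,0,0,0.05384]'|tail -1; python3 -m creep '[0,0,0.025,0,0.05384,0,0,0.045,0,0.05384,0,0,0.06,0,0.05384,0,0,0.065,0,0.05384]'|tail -1; python3 tilt.py
```

```text
grasp_force: 8.3
grasp_force: 6.9
top-face rim end [ 0.462 -0.33   0.18 ] cork end [ 0.486 -0.391  0.193] len 0.067 mouth-down deg 11.2 F 6.9 tcp [ 0.493 -0.407  0.162]
```

The gentle jerk gives controlled steps: 11° now and still held at 6.9 N. I'll continue.

```bash
python3 -m creep '[0,0,-0.01,0,0.05384,0,0,-0.025,0,0.05384,0,0,-0.04,0,0.05384,0,0,-0.052,0,0.05384,0,0,-0.06,0,0.05384,0,0,-0.065,0,0.05384,0,0,-0.065,0,0.05384]'|tail -1; python3 -m creep '[0,0,0.03,0,0.05384,0,0,0.05,0,0.05384,0,0,0.062,0,0.05384,0,0,0.067,0,0.05384]'|tail -1; python3 tilt.py; python3 -m creep '[0,0,-0.01,0,0.05384,0,0,-0.025,0,0.05384,0,0,-0.04,0,0.05384,0,0,-0.052,0,0.05384,0,0,-0.06,0,0.05384,0,0,-0.067,0,0.05384,0,0,-0.067,0,0.05384]'|tail -1; python3 -m creep '[0,0,0.03,0,0.05384,0,0,0.05,0,0.05384,0,0,0.062,0,0.05384,0,0,0.067,0,0.05384]'|tail -1; python3 tilt.py
```

```text
grasp_force: 6.9
grasp_force: 5.6
top-face rim end [ 0.464 -0.334  0.154] cork end [ 0.485 -0.388  0.189] len 0.067 mouth-down deg 31.3 F 5.6 tcp [ 0.494 -0.408  0.165]
grasp_force: 5.5
grasp_force: 4.6
top-face rim end [ 0.471 -0.352  0.118] cork end [ 0.484 -0.384  0.177] len 0.068 mouth-down deg 59.1 F 4.6 tcp [ 0.494 -0.408  0.165]
```

```bash
python3 -m creep '[0,0,-0.01,0,0.05384,0,0,-0.02,0,0.05384,0,0,-0.035,0,0.05384,0,0,-0.045,0,0.05384,0,0,-0.05,0,0.05384,0,0,-0.05,0,0.05384]'|tail -1; python3 -m creep '[0,0,0.03,0,0.05384,0,0,0.05,0,0.05384,0,0,0.06,0,0.05384,0,0,0.062,0,0.05384]'|egrep 'eef|grasp'; python3 tilt.py
```

```text
grasp_force: 4.6
eef_pos: [0.4936, -0.4078, 0.1768]
grasp_force: 4.4
top-face rim end [ 0.475 -0.36   0.121] cork end [ 0.484 -0.385  0.184] len 0.068 mouth-down deg 67.4 F 4.4 tcp [ 0.494 -0.408  0.177]
```

```bash
python3 -m creep '[0,0,-0.02,0,0.05384,0,0,-0.04,0,0.05384,0,0,-0.06,0,0.05384,0,0,-0.075,0,0.05384,0,0,-0.085,0,0.05384,0,0,-0.092,0,0.05384,0,0,-0.096,0,0.05384,0,0,-0.098,0,0.05384]'|egrep 'eef|force'; python3 -m creep '[-0.002,0.004,-0.001,0,0.05384,-0.004,0.009,-0.003,0,0.05384,-0.006,0.014,-0.005,0,0.05384,-0.008,0.019,-0.006,0,0.05384,-0.01,0.024,-0.007,0,0.05384,-0.012,0.029,-0.008,0,0.05384]'|egrep 'eef|force'; python3 tilt.py
```

```text
eef_pos: [0.4927, -0.4087, 0.0776]
ft_force: [-3.6, -1.8, 10.4]
grasp_force: 7.8
eef_pos: [0.4802, -0.3789, 0.0696]
ft_force: [-2.0, -1.0, 3.1]
grasp_force: 8.2
top-face rim end [ 0.469 -0.351  0.009] cork end [ 0.471 -0.356  0.079] len 0.071 mouth-down deg 85.1 F 8.2 tcp [ 0.48  -0.379  0.07 ]
```

It has reached 85°. I'll release it so that it settles on its rim, then check.

```bash
python3 -m creep '[-0.001,0.003,-0.002,0,0.05384,-0.001,0.003,-0.002,0,0.056,-0.001,0.003,-0.002,0,0.06,-0.001,0.003,-0.002,0,0.07,-0.001,0.003,-0.002,0,0.078,-0.001,0.003,-0.002,0,0.08]'|egrep 'eef|force'; python3 tilt.py
```

```text
eef_pos: [0.4794, -0.3747, 0.0653]
ft_force: [0.2, -0.0, -0.7]
grasp_force: 0.0
top-face rim end [ 0.468 -0.35   0.003] cork end [ 0.468 -0.35   0.075] len 0.072 mouth-down deg 89.7 F 0.0 tcp [ 0.479 -0.375  0.065]
```

```bash
python3 -m creep '[0,0,-0.015,0,0.08,0,0,-0.025,0,0.08,0,0,-0.025,0,0.06,0,0,-0.025,0,0.05,0,0,-0.025,0,0.05,0,0,-0.025,0,0.05,0,0,-0.025,0,0.05]'|egrep 'eef|force'; python3 -m creep '[0,0,0.04,0,0.05,0,0,0.08,0,0.05,0,0,0.12,0,0.05,0,0,0.165,0,0.05,0,0,0.165,0,0.05]'|egrep 'eef|force'; python3 tilt.py;  python3 -m creep '[0.06,0.3,0,-0.1,0.05,0.06,0.3,0,-0.2,0.05,0.06,0.3,0,-0.3,0.05,0.06,0.3,0,-0.385,0.05,0.06,0.3,0,-0.385,0.05,0.06,0.3,0,-0.385,0.05,0.06,0.3,0,-0.385,0.05,0.06,0.3,0,-0.385,0.05,0.06,0.3,0,-0.385,0.05]'|egrep 'eef'; python3 -m creep '[0.064,0.307,0,0,0.05,0.064,0.307,0,0,0.05,0.064,0.307,0,0,0.05,0.064,0.307,0,0,0.05,0.064,0.307,0,0,0.05,0.064,0.307,0,0,0.05,0.064,0.307,0,0,0.05,0.064,0.307,0,0,0.05,0.064,0.307,0,0,0.05,0.064,0.307,0,0,0.05]'
python3 - <<'E'
from h import *
print(R.from_quat(bot.get_obs()['tool_rot']).as_matrix()[:,0].round(3))
for n in ['top','scene','wrist']:
    p,K,E=cam(n); print(n,*find(n,'peg0',.005,K,E,mins=.3))
E
```

```text
eef_pos: [0.4792, -0.3747, 0.0408]
ft_force: [-1.0, -0.6, -1.5]
grasp_force: 63.0
eef_pos: [0.4826, -0.3773, 0.2156]
ft_force: [1.0, -2.1, -0.4]
grasp_force: 64.3
top-face rim end [ 0.473 -0.354  0.179] cork end [ 0.472 -0.353  0.25 ] len 0.071 mouth-down deg 88.7 F 64.3 tcp [ 0.483 -0.377  0.216]
eef_pos: [0.5387, -0.0705, 0.204]
clock: 69.52
eef_pos: [0.6027, 0.2325, 0.2035]
tool_rot: [0.707, 0.707, -0.002, -0.0]
ft_force: [-0.7, -0.3, -1.9]
grip_width: 0.053
grasp_force: 64.3
[ 0.001  1.    -0.002]
top (0.89, array([328., 215.]), array([0.5981, 0.0534, 0.005 ])) (0.71, array([293., 217.]), array([0.5936, 0.1354, 0.005 ])) (0.59, array([293., 208.]), array([0.6143, 0.1365, 0.005 ]))
scene (0.91, array([385., 324.]), array([0.5978, 0.3268, 0.005 ])) (0.88, array([330., 277.]), array([0.6039, 0.1435, 0.005 ])) (0.78, array([309., 250.]), array([0.586 , 0.0451, 0.005 ])) (0.72, array([356., 300.]), array([0.602 , 0.2351, 0.005 ])) (0.57, array([332., 274.]), array([0.5948, 0.1391, 0.005 ]))
wrist (0.71, array([313., 202.]), array([0.6021, 0.2294, 0.005 ])) (0.69, array([314.,  83.]), array([0.6038, 0.3229, 0.005 ])) (0.45, array([379.,  28.]), array([0.652 , 0.3608, 0.005 ]))
```

```bash
python3 -m creep '[0,-0.001,-0.03,0,0.05,0,-0.001,-0.06,0,0.05,0,-0.001,-0.09,0,0.05,0,-0.001,-0.105,0,0.05,0,-0.001,-0.115,0,0.05,0,-0.001,-0.125,0,0.05]'|egrep 'eef|force'; python3 -m creep '[0,0,-0.01,0,0.05,0,0,-0.02,0,0.05,0,0,-0.025,0,0.05,0,0,-0.027,0,0.05,0,0,-0.027,0,0.05]'|egrep 'eef|force'
```

```text
eef_pos: [0.6032, 0.2305, 0.0801]
ft_force: [-0.1, 0.3, -0.7]
grasp_force: 64.3
eef_pos: [0.603, 0.2314, 0.0534]
ft_force: [0.9, 0.6, -1.3]
grasp_force: 64.3
```

```bash
python3 -m creep '[0,0,-0.003,0,0.05,0,0,-0.006,0,0.05,0,0,-0.007,0,0.05,0,0,-0.007,0,0.056,0,0,-0.007,0,0.062,0,0,-0.007,0,0.068,0,0,-0.007,0,0.068]'|egrep 'eef|force'; python3 -m creep '[0,0,0.04,0,0.07,0,0,0.08,0,0.07,0,0,0.12,0,0.07,0,0,0.16,0,0.08,0,0,0.2,0,0.08,-0.2,0,0.2,0,0.08,-0.2,0,0.2,0,0.08,-0.2,0,0.2,0,0.08,-0.2,0,0.2,0,0.08,-0.2,0,0.2,0,0.08]'|egrep 'eef'; python3 -m creep '[-0.15,0,0,0,0.08,-0.15,0,0,0,0.08,-0.15,0,0,0,0.08,-0.15,0,0,0,0.08,-0.15,0,0,0,0.08]'|egrep 'eef'
python3 - <<'E'
from h import *
for n in ['top','scene']:
    p,K,E=cam(n,n+'11.png'); print(n,*[(t,find(n,t,0,K,E)[:1]) for t in ('stops','tray','tray_corner','tray_far_corner')]); print(find(n,'tumbler0',.05,K,E))
a=cv2.resize(cv2.imread('pics/top11.png')[170:260,180:370],(760,360)); b=cv2.resize(cv2.imread('pics/scene11.png')[220:370,250:430],(288,240)); b=cv2.copyMakeBorder(b,0,0,0,760-288,0)
cv2.imwrite('pics/c11.png',np.vstack([a,b]))
E
```

```text
eef_pos: [0.6036, 0.2315, 0.0472]
ft_force: [0.2, 0.1, -0.3]
grasp_force: 0.0
eef_pos: [0.4004, 0.231, 0.247]
eef_pos: [0.2489, 0.2303, 0.2471]
top ('stops', [(0.6, array([201., 192.]), array([0.6542, 0.3592, 0.    ]))]) ('tray', [(0.74, array([274., 216.]), array([0.5975, 0.1812, 0.    ]))]) ('tray_corner', [(0.67, array([198., 195.]), array([0.6476, 0.3645, 0.    ]))]) ('tray_far_corner', [(0.95, array([346., 194.]), array([0.6494, 0.0093, 0.    ]))])
[(0.85, array([292., 208.]), array([0.6047, 0.1362, 0.05  ])), (0.78, array([252., 210.]), array([0.5997, 0.2276, 0.05  ])), (0.75, array([345., 303.]), array([0.3895, 0.0167, 0.05  ])), (0.68, array([327., 208.]), array([0.6043, 0.0562, 0.05  ])), (0.59, array([293., 213.]), array([0.5927, 0.1333, 0.05  ]))]
scene ('stops', [(0.59, array([378., 349.]), array([0.6541, 0.3596, 0.    ]))]) ('tray', [(0.89, array([345., 289.]), array([0.5979, 0.1906, 0.    ]))]) ('tray_corner', [(0.92, array([380., 353.]), array([0.6571, 0.3682, 0.    ]))]) ('tray_far_corner', [(0.81, array([282., 255.]), array([0.6451, 0.0097, 0.    ]))])
[(0.98, array([332., 262.]), array([0.5919, 0.1385, 0.05  ])), (0.96, array([362., 202.]), array([0.4031, 0.043 , 0.05  ])), (0.94, array([331., 133.]), array([ 0.2797, -0.2165,  0.05  ])), (0.73, array([306., 246.]), array([0.6064, 0.0585, 0.05  ])), (0.57, array([355., 290.]), array([0.6077, 0.2337, 0.05  ]))]
```

View pics/c11.png

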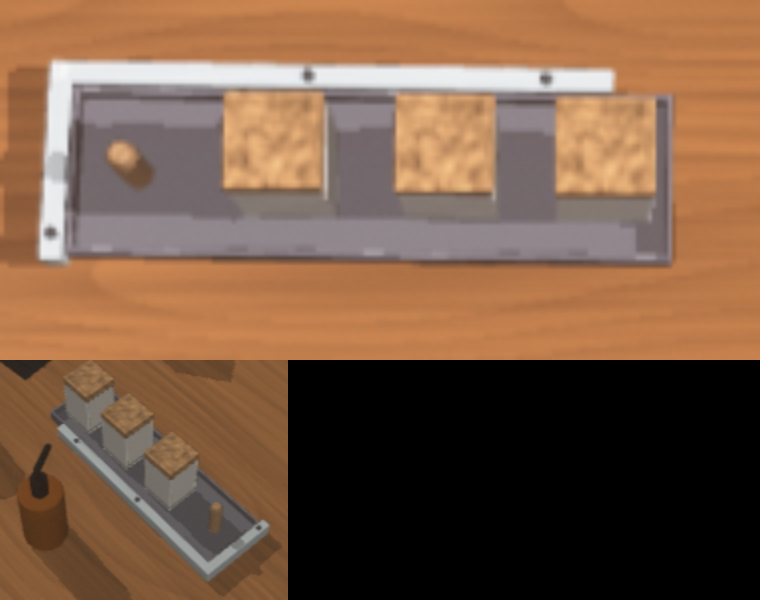

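The final view shows three tumblers standing cork-up over pegs 1–3, at (273,140), (445,143) and (606,145). The tray is parallel to both rails with no strip of wood showing, and the pump, jar, dish and purple pieces are untouched. The arm is clear, so I'm handing in.

```bash
python3 -c "
from workcell import bot
print(bot.job_done())"
```

```text
the job is handed in; nothing more can be done
None
```

I handed the job in: the tray is in the rail corner with no gap visible to either rail, and all three white tumblers from the mat stand mouth-down over pegs 1, 2 and 3. They slipped from the fingers onto the mat or counter several times along the way, and the hand-in gave no verdict.

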